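Shade a row of thread cones on the thread rack

TASK

The thread rack is kept in order of shade, and the white cone at one end and the black cone at the other are already on their pins. Stand the four loose pink-to-burgundy thread cones, foot down and fully seated, on the four empty pins between them, one on each pin, so that the row darkens steadily from the white cone to the black one. Leave the white and black cones on their pins, and do not shift the pin case, the tape measure or the navy spool.

Things in the scene. Friction and masses are not known exactly. Their poses are not given: they have to be found in the camera images.
- thread_rack: Fixed wooden board 70 (x) x 396 (y) x 18 mm with six upright pins at x = 0, y = -165, -99, -33, 33, 99, 165 mm, 12 mm thick, round tips 98 mm above the table. Origin: under its centre, on the table. A seated cone's foot rests on the board (18 mm up), play 4 mm. Beyond it stands a fixed grey drawer unit, 0.21 m high (world x 0.55 to 0.75, y -0.11 to 0.11).
- cone_white: White thread cone, standing on one of the two end pins of the rack (either end). Hollow, foot 52 mm across, top 38, height 85 (45 across at mid height), 50 to 100 g; open bore right through, 34 mm wide at the foot, 20 at the top. Origin: centre of the foot's underside; z up out of the narrow end. Round: yaw has no meaning. 
- cone_black: Black thread cone, standing on the other end pin of the rack. Hollow, foot 52 mm across, top 38, height 85 (45 across at mid height), 50 to 100 g; open bore right through, 34 mm wide at the foot, 20 at the top. Origin: centre of the foot's underside; z up out of the narrow end. Round: yaw has no meaning. 
- cone_pale_pink: Pale pink thread cone, the lightest of the four loose ones. Hollow, foot 52 mm across, top 38, height 85 (45 across at mid height), 50 to 100 g; open bore right through, 34 mm wide at the foot, 20 at the top. Origin: centre of the foot's underside; z up out of the narrow end. Round: yaw has no meaning. At the start it stands upright on the table.
- cone_rose: Rose (mid pink) thread cone, second lightest. Hollow, foot 52 mm across, top 38, height 85 (45 across at mid height), 50 to 100 g; open bore right through, 34 mm wide at the foot, 20 at the top. Origin: centre of the foot's underside; z up out of the narrow end. Round: yaw has no meaning. At the start it stands upright on the table.
- cone_crimson: Crimson (deep red) thread cone, second darkest. Hollow, foot 52 mm across, top 38, height 85 (45 across at mid height), 50 to 100 g; open bore right through, 34 mm wide at the foot, 20 at the top. Origin: centre of the foot's underside; z up out of the narrow end. Round: yaw has no meaning. At the start it stands upright on the table.
- cone_burgundy: Burgundy (very dark red, almost brown-black) thread cone, the darkest of the four loose ones. Hollow, foot 52 mm across, top 38, height 85 (45 across at mid height), 50 to 100 g; open bore right through, 34 mm wide at the foot, 20 at the top. Origin: centre of the foot's underside; z up out of the narrow end. Round: yaw has no meaning. At the start it stands upright on the table.
- pin_case: Bystander: flat see-through yellowish box of pins, 48 x 89 x 31 mm, lying; origin under its centre.
- tape_measure: Bystander: flat round white tape measure, 52 mm case, 15 mm high, with a short yellow tongue; origin under the middle of its 71 mm length.
- spool_navy: Bystander: small standing spool of navy blue thread, 31 mm across, 56 mm tall; origin under its centre.
Not all that is in view belongs to the job. Leave any green or orange look-alike of the cone_rose alone.

How it is judged:
By the outcome, as a careful person would: the job done as asked, in the order asked, and still so for the second after the job is handed in, with the robot touching nothing.
It also fails if it takes over 120 s, if anything falls off the work surface, if the arm or the gripper's body presses on something with over 40 N, if the wrist force passes 120 N, or if a joint passes its speed limit or range.

ROBOT

A 6-joint arm with a two-finger parallel gripper is mounted at the origin on a cart in front of the work surface, level with it; the furniture and walls round the work are solid. World frame = base frame: x ahead of the robot, y to its left, z up, the work surface at z = 0. Lengths are in m, angles in rad, forces in N, time in s.
With the tool pointing down it reaches from about 0.35 to 0.85 m from the base axis. Payload 8.1 kg.
Tool frame: the origin (TCP) lies midway between the tips of the shut fingers; the grasp point (between the pads) lies 19 mm behind it (env.grasp_offset is the z of the grasp point in the tool frame, in m); z points along the fingers, y is the direction in which the jaws open and shut (so a half turn about z gives the same grasp; the last joint's range is limited). The gripper opens to 93 mm and grips with 3 to 60 N. Pads are 15 mm wide; open, the fingers measure 128 mm over their backs; the gripper's body (75 mm by 188 mm) begins 65 mm behind the grasp point.
Start: joints at [-1.29, 0.13, 1.488, -0, 1.523, -0.085], TCP at [0.215, -0.56, 0.219] pointing down, gripper open.
Joint ranges: [-2.96, 2.96], [-0.89, 2.26], [0.02, 2.5], [-1.34, 4.48], [0, 2.73], [-2.66, 2.66]. Speed limits (rad/s): [2.39, 2.39, 2.79, 3.14, 3.14, 3.14].

INTERFACE

Orientations are given as a unit quaternion [w, x, y, z].
In Python, from station import env gives the robot as it stands.
- The arm moves only by the tool servo_tool, never from a script. Its argument "steps" is a list of rows, each an object with "jaw": the opening, from -1 (shut) to 1 (fully open); "linear": the shift along the world's x, y, z in mm, a list of three; "angular": the turn, a rotation vector about the world's x, y, z in degrees, a list of three. In form: [{"jaw": jaw, "linear": [dx, dy, dz], "angular": [wx, wy, wz]}, ...]. A call has 1 to 5 rows; each row shifts and turns the commanded pose from where the row before left it; what a row does not reach is not made up. A row lasts 1/12 s, in which the tool goes at most 41.7 mm and 7.16 degrees, less where a joint would pass 70% of its speed; a pose out of reach is approached as far as the arm can. A call is refused whole if a number of a shift passes 41.7 or a number of a turn 7.16, either way. A call with a gripper value outside its range is refused whole. The fingers move at their own pace and stop on an object; the grip force is fixed at half the most. Time passes only in rows, so rows that do not move let the fingers close. It gives the time, the measured TCP pose, the force and the opening at its end, in the units of the state.
- env.sense(): the state, without advancing time (a new reading comes with each control period).
- env.get_image(name): name is "scene" or "side" or "wrist"; returns the picture (420x560x3 uint8, blue, green, red); there is no depth.
- env.camera_model(name): a dict with "K" (3x3 intrinsics, pixels), "R" (3x3) and "t" (3): a world point X has camera coordinates R X + t. Camera axes: x right, y down, z forward; pixel columns grow to the right and rows downward; lengths in m; the calibration is good to about 2 mm. A picture is of the moment at which its call begins: read the wrist's pose just before it. camera_model takes no time and is no camera call; for the wrist camera it gives the pose at the moment of the call.
- env.close_job(): hands the job in, once; it reports no verdict.
Trained networks look in the newest picture that a camera, given by its name, has taken for a name from the list of things; names that differ only in an ending like _2 or _b are one class to them, and where a whole thing is asked for, a point or a joint stands for the part that bears it (a point fixed in the world has none). Each returns a list of dicts, best first, with "confidence" (0 to 1); they miss things now and then, are a little off and sometimes report something else, mostly with a low value. They report only what shows in the picture. A call takes as long as a camera call. They do not tell look-alikes from the thing itself.
- env.find_in(camera, name): "location" ([row, column] as shares, 0 to 1, of the picture: columns of its width, rows of its height, amid what is visible of it).
- env.masks_of(camera, name): "pixels" (420x560 bool, what is visible of it) and "location" ([row, column] as shares, 0 to 1, of the picture: columns of its width, rows of its height, amid what is visible of it).
- env.spot_point(camera, name): "location" ([row, column] as shares, 0 to 1, of the picture: columns of its width, rows of its height: a listed point, or the origin of a listed thing).
The state is a dict: "time": time; "joint_pos": joint angles; "joint_vel": joint speeds; "tau": joint torques, N m; "tcp_pos": TCP position; "tcp_rot": TCP orientation; "ft_force": force on the tool from outside, world axes, zero at the start; "torque": the same for the moment, N m; "grip_width": opening from 0.0 (shut) to 1.0 (fully open).
Only numpy, scipy, OpenCV 4.12 (cv2) and the standard library are available. Lean on these libraries where they do the work, as an engineer would, in place of code of your own. Each camera call takes 0.05 s, during which the arm holds its last target. There are 200 camera calls.

## Working session

There is one attempt and no reset: what is moved stays moved. The work goes in short steps, Python scripts to look and compute and a tool call to move; the robot and the scene stay as the last step left them, time stands still between calls to the robot, and variables do not carry over. Pictures are saved under pics/ and viewed, and the job is handed in when it is done.

Besides the shell and the picture viewer there is one more tool, called after "Call:" as name(argument=value, ...) on one line, values as JSON. servo_tool: Moves the arm, as the interface text tells. Its arguments: {"type":"object","properties":{"steps":{"type":"array","items":{"type":"object","properties":{"jaw":{"type":"number"},"linear":{"type":"array","items":{"type":"number"}},"angular":{"type":"array","items":{"type":"number"}}}}}},"required":["steps"]}

```bash
ls; mkdir -p pics; python3 - <<'E'
from station import env
import cv2
for n in ("scene","side"):
    cv2.imwrite(f"pics/{n}0.png",env.get_image(n)); m=env.camera_model(n); print(n,m)
print(env.sense(), env.grasp_offset)
E
```

```text
pics
scene {'K': array([[491.82716734,   0.        , 278.70303844],
       [  0.        , 491.82716734, 216.04236373],
       [  0.        ,   0.        ,   1.        ]]), 'R': array([[-0.64172525, -0.76673288, -0.01758931],
       [-0.31914299,  0.28782417, -0.90294241],
       [ 0.69737827, -0.57382744, -0.42940147]]), 't': array([0.43018514, 0.21910334, 0.97041875])}
side {'K': array([[463.33070222,   0.        , 279.18272259],
       [  0.        , 463.33070222, 213.76068792],
       [  0.        ,   0.        ,   1.        ]]), 'R': array([[-0.13170662,  0.99121792, -0.01184904],
       [ 0.83549548,  0.10456656, -0.53945634],
       [-0.53347977, -0.08094979, -0.8419302 ]]), 't': array([-0.01303964, -0.48731235,  1.74389042])}
{'time': 0.1, 'joint_pos': array([-1.29039871e+00,  1.31042304e-01,  1.48919250e+00, -7.57643490e-06,
        1.52298319e+00, -8.53912069e-02]), 'joint_vel': array([-0.00025827, -0.00206341, -0.00140225, -0.0006019 ,  0.00162274,
        0.0012177 ]), 'tau': array([ 1.08590240e-03, -5.61338961e+01, -4.93095160e+01,  7.69633474e-02,
        2.91636674e-02, -2.90236665e-05]), 'tcp_pos': array([ 0.2144919 , -0.5598003 ,  0.21770608]), 'tcp_rot': array([-8.08440796e-04,  9.83321029e-01,  1.81876590e-01, -8.28781144e-05]), 'ft_force': array([-0.46137523,  0.03885377, -0.37507534]), 'torque': array([ 0.05014475, -0.02438768,  0.02345972]), 'grip_width': 0.9992590092581074} -0.0188
```

View pics/scene0.png

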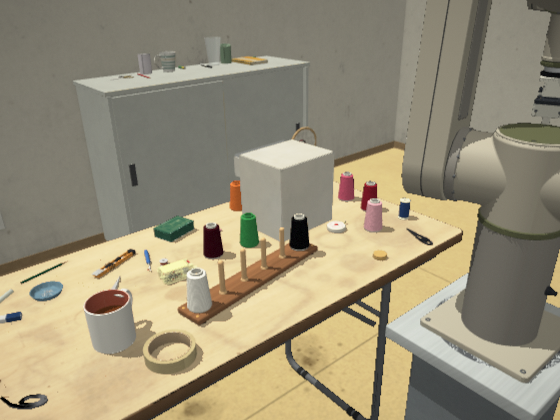

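View pics/side0.png

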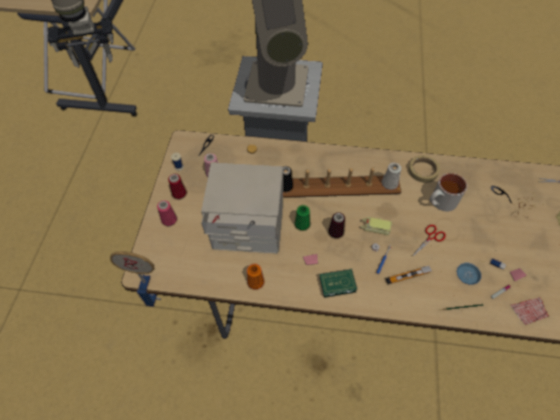

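```bash
cat > h.py <<'E'
from station import env
import numpy as np, cv2
def ray(m,rc,z):
    "world point at height z seen at pixel (row,col)"
    d=m["R"].T@np.linalg.solve(m["K"],[rc[1],rc[0],1.]); c=-m["R"].T@m["t"]
    return c+d*(z-c[2])/d[2]
def proj(m,X):
    p=m["K"]@(m["R"]@np.asarray(X)+m["t"]); return p[:2][::-1]/p[2]
E
python3 - <<'E'
from h import *
names="cone_white cone_black cone_pale_pink cone_rose cone_crimson cone_burgundy pin_case tape_measure spool_navy thread_rack".split()
for c in("scene","side"):
    m=env.camera_model(c)
    for n in names:
        for d in env.spot_point(c,n)[:2 if 'cone' not in n else 3]:
            rc=np.array(d["location"])*[420,560]; z=.018 if n in names[:2] else 0
            print(c,n,round(d["confidence"],2),rc.round(),ray(m,rc,z).round(3)[:2])
E
```

```text
scene cone_white 0.97 [308. 200.] [0.42 0.42]
scene cone_white 0.16 [253. 212.] [0.599 0.276]
scene cone_black 0.55 [250. 297.] [0.469 0.108]
scene cone_pale_pink 0.75 [231. 369.] [ 0.438 -0.129]
scene cone_rose 0.85 [243. 251.] [0.6   0.155]
scene cone_rose 0.79 [207. 240.] [0.812 0.039]
scene cone_rose 0.57 [197. 346.] [ 0.645 -0.259]
scene cone_crimson 0.88 [210. 369.] [ 0.53  -0.237]
scene cone_burgundy 0.97 [252. 213.] [0.627 0.255]
scene cone_burgundy 0.39 [311. 201.] [0.433 0.411]
scene pin_case 0.97 [273. 180.] [0.593 0.37 ]
scene tape_measure 0.61 [229. 337.] [ 0.508 -0.076]
scene spool_navy 0.73 [216. 403.] [ 0.436 -0.279]
scene thread_rack 0.83 [281. 255.] [0.448 0.256]
side cone_black 0.58 [185. 283.] [0.476 0.087]
side cone_pale_pink 0.47 [175. 213.] [ 0.45  -0.147]
side cone_rose 0.88 [218. 167.] [ 0.63  -0.253]
side cone_rose 0.87 [222. 305.] [0.592 0.172]
side cone_rose 0.83 [284. 258.] [0.814 0.062]
side cone_crimson 0.66 [196. 180.] [ 0.544 -0.233]
side cone_burgundy 0.69 [232. 335.] [0.615 0.263]
side pin_case 0.69 [230. 374.] [0.593 0.381]
side spool_navy 0.44 [168. 177.] [ 0.437 -0.27 ]
side spool_navy 0.22 [232. 336.] [0.614 0.267]
side thread_rack 0.68 [189. 334.] [0.456 0.251]
```

```bash
cat >> h.py <<'E'
from scipy.optimize import least_squares
def hull(m,x,y,z=0):
    a=np.linspace(0,2*np.pi,40)
    P=[[x+r*np.cos(t),y+r*np.sin(t),z+h] for r,h in((.026,0),(.019,.085)) for t in a]
    return cv2.convexHull(np.float32([proj(m,p)[::-1] for p in P]))
def cen(c):
    M=cv2.moments(c); return np.array([M["m10"],M["m01"]])/M["m00"]
def fitcone(obs,x0,z=0):
    "obs: list of (model,bool mask)"
    f=lambda p:np.concatenate([cen(hull(m,*p,z))-np.argwhere(k).mean(0)[::-1] for m,k in obs])
    s=least_squares(f,x0,diff_step=1e-3); return s.x,s.fun
E
python3 - <<'E'
from h import *
g={"cone_white":(.43,.41,.018),"cone_black":(.473,.095,.018),"cone_pale_pink":(.445,-.135,0),"cone_rose":(.637,-.256,0),"cone_crimson":(.537,-.235,0),"cone_burgundy":(.62,.26,0)}
im={c:env.get_image(c) for c in("scene","side")}
for n,(x,y,z) in g.items():
    obs={}
    for c in im:
        m=env.camera_model(c); h=hull(m,x,y,z); c0=cen(h)
        L=[d for d in env.masks_of(c,n) if np.linalg.norm(np.argwhere(d["pixels"]).mean(0)[::-1]-c0)<15]
        if L: obs[c]=(m,L[0]["pixels"]); print(n,c,"area",L[0]["pixels"].sum(),"model",cv2.contourArea(h))
    for k in [list(obs)]+[[c] for c in obs]:
        if k: 
            p,r=fitcone([obs[c] for c in k],[x,y],z); print("  ",k,p.round(4),r.round(1))
cv2.imwrite("pics/rack_s.png",cv2.resize(im["scene"][200:330,170:330],None,fx=4.5,fy=4.5,interpolation=2))
cv2.imwrite("pics/rack_t.png",cv2.resize(im["side"][150:210,270:410],None,fx=5.5,fy=5.5,interpolation=2))
cv2.imwrite("pics/loose.png",np.vstack([cv2.resize(im["scene"][165:240,320:420],None,fx=4,fy=4,interpolation=2),cv2.resize(im["scene"][175:262,195:320],(400,278),interpolation=2)]))
E
```

```text
cone_white scene area 904 model 994.7581473269965
cone_white side area 384 model 395.67067377688363
   ['scene', 'side'] [0.4248 0.42  ] [-0.2  0.1 -0.3 -0.2]
   ['scene'] [0.4248 0.4195] [-0. -0.]
   ['side'] [0.4253 0.421 ] [ 0. -0.]
cone_black scene area 628 model 675.5953605177347
cone_black side area 243 model 377.1857918854803
   ['scene', 'side'] [0.4753 0.0995] [-0.7  1.3 -1.1 -0.2]
   ['scene'] [0.4792 0.0937] [-0. -0.]
   ['side'] [0.4757 0.103 ] [0. 0.]
cone_pale_pink scene area 510 model 569.5825090394355
cone_pale_pink side area 155 model 364.1426798712928
   ['scene', 'side'] [ 0.4364 -0.1502] [2.4 0.1 1.6 3.3]
   ['scene'] [ 0.441  -0.1457] [ 0. -0.]
   ['side'] [ 0.4238 -0.1581] [-0.  0.]
cone_rose scene area 411 model 426.94220477715135
cone_rose side area 345 model 406.5886886449298
   ['scene', 'side'] [ 0.6338 -0.2451] [ 0.1  0.3 -0.   0.2]
   ['scene'] [ 0.6357 -0.2467] [0. 0.]
   ['side'] [ 0.6333 -0.2452] [ 0. -0.]
cone_crimson scene area 298 model 479.1453300337307
   ['scene'] [ 0.5564 -0.2588] [ 0. -0.]
   ['scene'] [ 0.5564 -0.2588] [ 0. -0.]
cone_burgundy scene area 623 model 663.9536202599993
cone_burgundy side area 356 model 397.8685025393497
   ['scene', 'side'] [0.6137 0.2657] [-0.2  0.7 -0.5  0.1]
   ['scene'] [0.6165 0.2632] [-0.  0.]
   ['side'] [0.613  0.2672] [0. 0.]
```

View pics/rack_s.png

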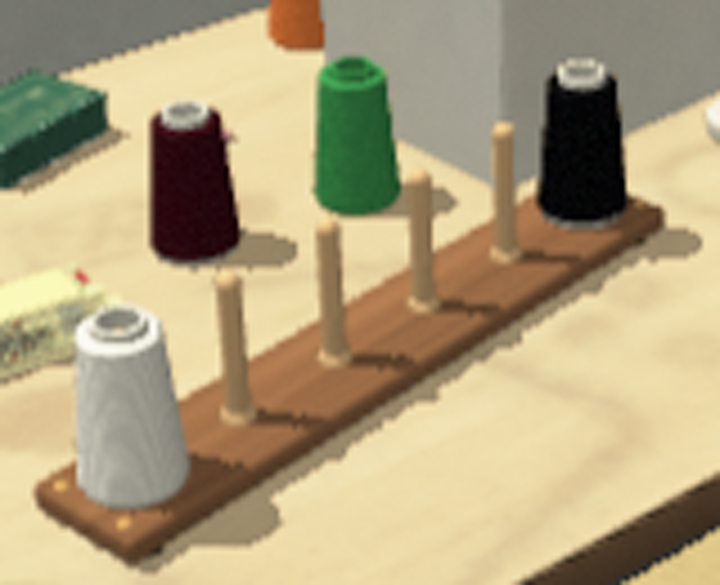

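View pics/rack_t.png

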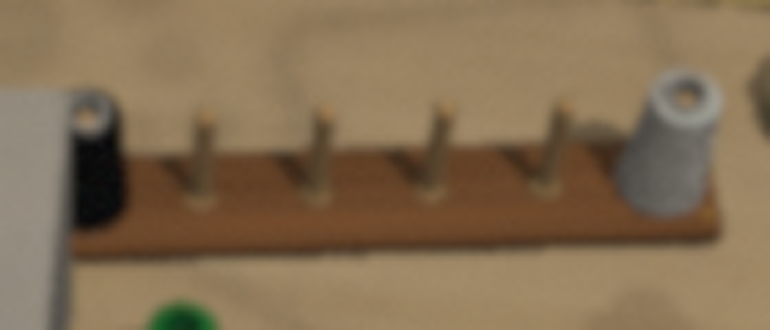

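View pics/loose.png

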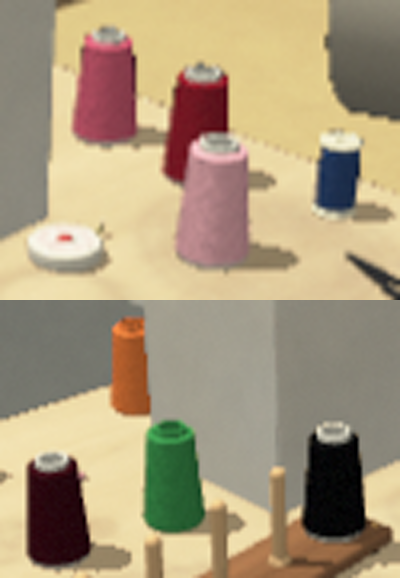

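```bash
python3 - <<'E'
from h import *
S=env.camera_model("scene");T=env.camera_model("side")
f=lambda L,s,o:[np.array([p[1]/s+o[1],p[0]/s+o[0]]) for p in L]
st=f([(229,277),(327,225),(420,177),(503,128)],4.5,(170,200)); sb=f([(238,412),(334,354),(424,301),(506,252)],4.5,(170,200))
tt=f([(205,113),(323,110),(444,107),(563,105)],5.5,(270,150))[::-1]; tb=f([(200,200),(316,196),(430,190),(544,186)],5.5,(270,150))[::-1]
def pins(p): 
    u=np.array([-np.sin(p[2]),np.cos(p[2])]); return [np.array(p[:2])+u*s for s in(.099,.033,-.033,-.099)]
def res(p,sets=(0,1,2,3)):
    r=[]
    for i in sets:
        m,o,z=((S,st,.096),(S,sb,.018),(T,tt,.096),(T,tb,.018))[i]
        r+=[proj(m,[*q,z])-k for q,k in zip(pins(p),o)]
    return np.concatenate(r)
for sets in((0,1,2,3),(0,1),(2,3),(0,2)):
    s=least_squares(res,[.452,.253,.12],args=(sets,)); print(sets,s.x.round(4),abs(s.fun).max().round(1),np.round(pins(s.x),4).tolist())
for n,rc in(("pink",(200.5,374.7)),("crim",(183,371)),("rose",(173.5,347)),("burg",(230.5,211))): print(n,ray(S,rc,.085).round(4))
E
```

```text
(0, 1, 2, 3) [0.4519 0.257  0.1613] 1.2 [[0.436, 0.3547], [0.4466, 0.2896], [0.4572, 0.2244], [0.4678, 0.1593]]
(0, 1) [0.4522 0.2548 0.1599] 1.2 [[0.4365, 0.3525], [0.447, 0.2874], [0.4575, 0.2222], [0.468, 0.1571]]
(2, 3) [0.4537 0.2599 0.1633] 0.3 [[0.4376, 0.3576], [0.4483, 0.2924], [0.4591, 0.2273], [0.4698, 0.1622]]
(0, 2) [0.4509 0.2574 0.1605] 1.1 [[0.4351, 0.3551], [0.4456, 0.29], [0.4562, 0.2248], [0.4667, 0.1597]]
pink [ 0.4427 -0.1496  0.085 ]
crim [ 0.5331 -0.2404  0.085 ]
rose [ 0.6347 -0.2471  0.085 ]
burg [0.5886 0.2791 0.085 ]
```

Call:
servo_tool(steps=[{"jaw": 0.5, "linear": [19, 34, 0], "angular": [0, 0, 6.5]}, {"jaw": 0.5, "linear": [19, 34, 0], "angular": [0, 0, 6.5]}, {"jaw": 0.5, "linear": [19, 34, 0], "angular": [0, 0, 6.5]}, {"jaw": 0.5, "linear": [19, 34, 0], "angular": [0, 0, 6.5]}, {"jaw": 0.5, "linear": [19, 34, 0], "angular": [0, 0, 6.5]}])

```text
time: 2.22
tcp_pos: [0.3101, -0.3888, 0.2186]
tcp_rot: [0.0, 0.892, 0.452, 0.0]
ft_force: [0.5, -1.2, 1.0]
grip_width: 0.759
```

Call:
servo_tool(steps=[{"jaw": 0.5, "linear": [19, 34, 0], "angular": [0, 0, 6.5]}, {"jaw": 0.5, "linear": [19, 34, 0], "angular": [0, 0, 6.5]}, {"jaw": 0.5, "linear": [19, 34, 0], "angular": [0, 0, 6.5]}, {"jaw": 0.5, "linear": [19, 34, 0], "angular": [0, 0, 6.5]}, {"jaw": 0.5, "linear": [19, 34, 0], "angular": [0, 0, 6.5]}])

```text
time: 2.63
tcp_pos: [0.4052, -0.2186, 0.219]
tcp_rot: [0.0, 0.73, 0.684, 0.0]
ft_force: [1.0, -0.8, 0.1]
grip_width: 0.75
```

Call:
servo_tool(steps=[{"jaw": 0.5, "linear": [19, 34, 0], "angular": [0, 0, 6.5]}, {"jaw": 0.5, "linear": [18, 34, 0], "angular": [0, 0, 6.5]}, {"jaw": 0.5, "linear": [0, 0, 0], "angular": [0, 0, 0]}])

```text
time: 2.88
tcp_pos: [0.444, -0.1467, 0.2189]
tcp_rot: [-0.0, 0.645, 0.764, 0.001]
ft_force: [0.4, -0.9, 0.6]
grip_width: 0.752
```

```bash
python3 - <<'E'
from h import *
s=env.sense(); print(s["time"],s["tcp_pos"],s["tcp_rot"],s["grip_width"],s["joint_pos"])
m=env.camera_model("wrist"); print(m["R"],m["t"],-m["R"].T@m["t"])
im=env.get_image("wrist"); cv2.imwrite("pics/w1.png",im); np.savez("w1.npz",**m)
for n in("cone_pale_pink","cone_crimson","tape_measure"):
    for d in env.spot_point("wrist",n)[:2]:
        rc=np.array(d["location"])*[420,560]; print(n,d["confidence"],rc,ray(m,rc,0).round(4))
E
```

```text
2.8833 [ 0.44397655 -0.14669524  0.21890393] [-4.46405583e-05  6.44932927e-01  7.64237899e-01  1.39677947e-03] 0.7523842202947807 [-0.43104446 -0.23669722  1.84180724  0.0027179   1.53582397 -0.60006225]
[[ 0.98586501  0.16752822  0.00211722]
 [ 0.16155147 -0.95389027  0.25297131]
 [ 0.04439943 -0.24905352 -0.96747147]] [-0.41296153 -0.24170211  0.33444489] [ 0.43132249 -0.07807991  0.38558391]
cone_pale_pink 0.98 [185.892 273.28 ] [ 0.4433 -0.1504  0.    ]
cone_crimson 0.69 [269.304 332.696] [ 0.5356 -0.2438  0.    ]
tape_measure 0.94 [132.888 346.192] [ 0.515 -0.076  0.   ]
```

View pics/w1.png

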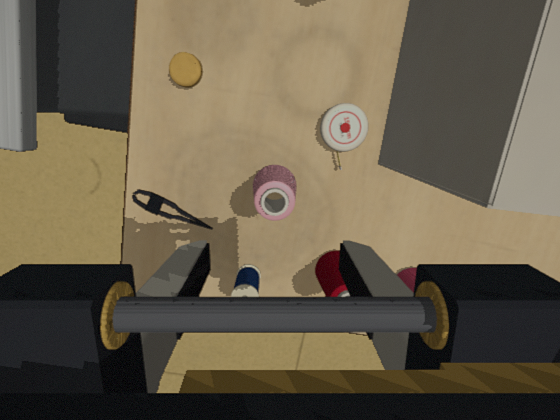

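```bash
python3 - <<'E'
from h import *
m=env.camera_model("wrist")
print(ray(m,(202,274),.085))
for n,x0 in(("cone_pale_pink",[.443,-.149]),):
    d=env.masks_of("wrist",n)[0]; print(n,d["pixels"].sum(),cv2.contourArea(hull(m,*x0)),fitcone([(m,d["pixels"])],x0))
E
```

```text
[ 0.44097044 -0.15594263  0.085     ]
cone_pale_pink 279 2056.775128721609 (array([ 0.60563105, -0.22890813]), array([ 2.82686096e-06, -1.43956868e-07]))
```

```bash
python3 - <<'E'
from h import *
m=env.camera_model("wrist"); im=cv2.imread("pics/w1.png")
hsv=cv2.cvtColor(im,cv2.COLOR_BGR2HSV); 
print(m["K"][0,0])
for p in((.442,-.152),(.442,-.148),(.442,-.156)): print(p,cv2.boundingRect(hull(m,*p)))
v=cv2.resize(im[150:230,230:320],None,fx=6,fy=6,interpolation=2)
h=((hull(m,.442,-.152)-[230,150])*6).astype(int); cv2.polylines(v,[h],True,(0,255,0),1); cv2.imwrite("pics/w1c.png",v)
E
```

```text
330.04243149788596
(0.442, -0.152) (253, 159, 45, 59)
(0.442, -0.148) (254, 156, 45, 58)
(0.442, -0.156) (253, 162, 45, 60)
```

View pics/w1c.png

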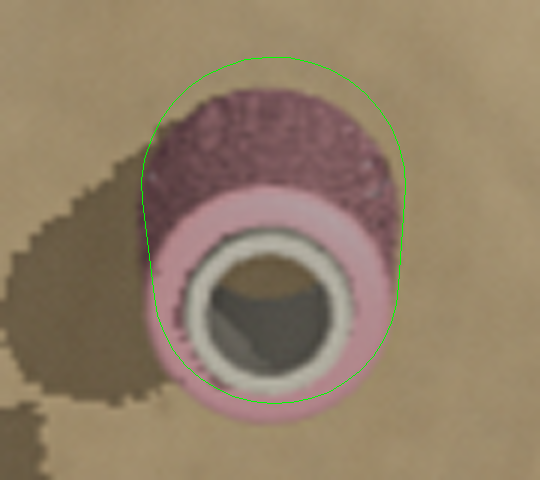

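Call:
servo_tool(steps=[{"jaw": 0.5, "linear": [-3, -4, -30], "angular": [0, 0, 0]}, {"jaw": 0.5, "linear": [0, -4, -38], "angular": [0, 0, 0]}, {"jaw": 0.5, "linear": [0, 0, -40], "angular": [0, 0, 0]}, {"jaw": 0.5, "linear": [0, 0, -40], "angular": [0, 0, 0]}, {"jaw": 0.5, "linear": [0, 0, -40], "angular": [0, 0, 0]}])

```text
time: 3.55
tcp_pos: [0.438, -0.1621, 0.0293]
tcp_rot: [0.001, 0.651, 0.759, 0.0]
ft_force: [-0.3, 0.3, -0.1]
grip_width: 0.751
```

Call:
servo_tool(steps=[{"jaw": 0.5, "linear": [0, 0, -5], "angular": [0, 0, 0]}, {"jaw": 0.5, "linear": [0, 0, 0], "angular": [0, 0, 0]}, {"jaw": -1, "linear": [0, 0, 0], "angular": [0, 0, 0]}, {"jaw": -1, "linear": [0, 0, 0], "angular": [0, 0, 0]}, {"jaw": -1, "linear": [0, 0, 0], "angular": [0, 0, 0]}])

```text
time: 3.97
tcp_pos: [0.4408, -0.1617, 0.0287]
tcp_rot: [0.002, 0.65, 0.76, 0.001]
ft_force: [-0.1, -0.1, 0.1]
grip_width: 0.582
```

Call:
servo_tool(steps=[{"jaw": -1, "linear": [0, 0, 0], "angular": [0, 0, 0]}, {"jaw": -1, "linear": [0, 0, 0], "angular": [0, 0, 0]}])

```text
time: 4.13
tcp_pos: [0.4405, -0.1611, 0.0278]
tcp_rot: [0.002, 0.65, 0.76, 0.001]
ft_force: [1.1, 0.0, 7.9]
grip_width: 0.459
```

Call:
servo_tool(steps=[{"jaw": -1, "linear": [0, 0, 0], "angular": [0, 0, 0]}, {"jaw": -1, "linear": [0, 0, 0], "angular": [0, 0, 0]}, {"jaw": -1, "linear": [0, 0, 0], "angular": [0, 0, 0]}])

```text
time: 4.38
tcp_pos: [0.4405, -0.1611, 0.0277]
tcp_rot: [0.002, 0.65, 0.76, 0.001]
ft_force: [0.9, 0.0, 7.9]
grip_width: 0.455
```

```bash
python3 - <<'E'
from h import *
s=env.sense(); print(s["tcp_pos"],s["grip_width"],s["ft_force"])
m=env.camera_model("wrist"); im=env.get_image("wrist")
for y,c in((-.155,(0,255,0)),(-.161,(255,0,0))): cv2.polylines(im,[hull(m,.441,y,0).astype(int)],True,c,1)
cv2.imwrite("pics/w2.png",im); print(-m["R"].T@m["t"])
E
```

```text
[ 0.44054911 -0.16105262  0.02772347] 0.45524952387729156 [0.92780879 0.03971588 7.8745829 ]
[ 0.42843187 -0.09163514  0.1941157 ]
```

View pics/w2.png

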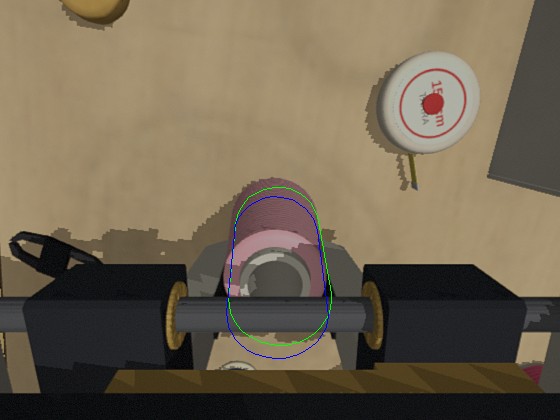

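Call:
servo_tool(steps=[{"jaw": 0.5, "linear": [0, 0, 0], "angular": [0, 0, 0]}, {"jaw": 0.5, "linear": [0, 0, 0], "angular": [0, 0, 0]}, {"jaw": 0.5, "linear": [0, 0, 0], "angular": [0, 0, 0]}, {"jaw": 0.5, "linear": [0, 0, 0], "angular": [0, 0, 0]}, {"jaw": 0.5, "linear": [2, 10, 0], "angular": [0, 0, 0]}])

```text
time: 4.85
tcp_pos: [0.4404, -0.151, 0.0255]
tcp_rot: [-0.0, 0.65, 0.76, -0.0]
ft_force: [-0.1, -0.9, 0.4]
grip_width: 0.733
```

Call:
servo_tool(steps=[{"jaw": 0.5, "linear": [0, 0, 0], "angular": [0, 0, 0]}, {"jaw": 0.5, "linear": [0, 0, 0], "angular": [0, 0, 0]}, {"jaw": 0.5, "linear": [0, 0, 0], "angular": [0, 0, 0]}])

```text
time: 5.1
tcp_pos: [0.4406, -0.15, 0.0255]
tcp_rot: [-0.0, 0.649, 0.76, -0.0]
ft_force: [-0.4, -0.3, -0.4]
grip_width: 0.753
```

```bash
python3 - <<'E'
from h import *
s=env.sense(); print(s["tcp_pos"],s["grip_width"],s["ft_force"],s["joint_vel"].round(3))
m=env.camera_model("wrist"); im=env.get_image("wrist")
for y,c in((-.149,(0,255,0)),(-.153,(255,0,0))): cv2.polylines(im,[hull(m,.441,y,0).astype(int)],True,c,1)
cv2.imwrite("pics/w3.png",im)
E
```

```text
[ 0.44058983 -0.15001233  0.02554364] 0.7527785156502528 [-0.3687879  -0.30760458 -0.43642397] [-0.005  0.001 -0.003 -0.    -0.002 -0.001]
```

View pics/w3.png

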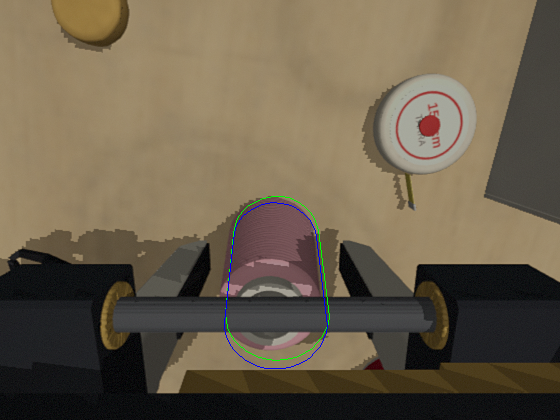

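Call:
servo_tool(steps=[{"jaw": 0.5, "linear": [0, 3, 0], "angular": [0, 0, 0]}, {"jaw": -1, "linear": [0, 0, 0], "angular": [0, 0, 0]}, {"jaw": -1, "linear": [0, 0, 0], "angular": [0, 0, 0]}, {"jaw": -1, "linear": [0, 0, 0], "angular": [0, 0, 0]}, {"jaw": -1, "linear": [0, 0, 0], "angular": [0, 0, 0]}])

```text
time: 5.57
tcp_pos: [0.4405, -0.1474, 0.0256]
tcp_rot: [-0.0, 0.65, 0.76, -0.0]
ft_force: [-0.6, 0.4, -0.4]
grip_width: 0.515
```

Call:
servo_tool(steps=[{"jaw": -1, "linear": [0, 0, 0], "angular": [0, 0, 0]}, {"jaw": -1, "linear": [0, 0, 0], "angular": [0, 0, 0]}, {"jaw": -1, "linear": [0, 0, 5], "angular": [0, 0, 0]}, {"jaw": -1, "linear": [0, 0, 20], "angular": [0, 0, 0]}, {"jaw": -1, "linear": [0, 0, 40], "angular": [0, 0, 0]}])

```text
time: 5.98
tcp_pos: [0.4368, -0.1456, 0.0868]
tcp_rot: [-0.005, 0.65, 0.76, -0.001]
ft_force: [-0.1, 0.3, -1.9]
grip_width: 0.5
```

Call:
servo_tool(steps=[{"jaw": -1, "linear": [0, 0, 40], "angular": [0, 0, 0]}, {"jaw": -1, "linear": [0, 0, 40], "angular": [0, 0, 0]}, {"jaw": -1, "linear": [0, 0, 20], "angular": [0, 0, 0]}, {"jaw": -1, "linear": [0, 0, 0], "angular": [0, 0, 0]}, {"jaw": -1, "linear": [0, 0, 0], "angular": [0, 0, 0]}])

```text
time: 6.4
tcp_pos: [0.4416, -0.1478, 0.1923]
tcp_rot: [0.002, 0.65, 0.76, 0.001]
ft_force: [-0.2, -0.2, -1.4]
grip_width: 0.495
```

```bash
python3 - <<'E'
from h import *
s=env.sense(); print(s["tcp_pos"],s["grip_width"],s["ft_force"])
cv2.imwrite("pics/w4.png",np.hstack([cv2.resize(env.get_image(n),None,fx=.7,fy=.7) for n in("wrist","scene")]))
E
```

```text
[ 0.44161941 -0.14775927  0.19230935] 0.4951937166554287 [-0.19018004 -0.16294904 -1.37988023]
```

View pics/w4.png

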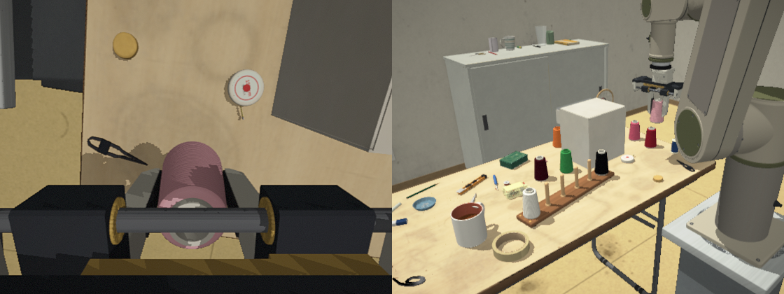

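Call:
servo_tool(steps=[{"jaw": -1, "linear": [0, 20, 0], "angular": [0, 0, 0]}, {"jaw": -1, "linear": [0, 40, 0], "angular": [0, 0, 0]}, {"jaw": -1, "linear": [0, 40, 0], "angular": [0, 0, 0]}, {"jaw": -1, "linear": [0, 40, 0], "angular": [0, 0, 0]}, {"jaw": -1, "linear": [0, 40, 0], "angular": [0, 0, 0]}])

```text
time: 6.92
tcp_pos: [0.4388, 0.0343, 0.1882]
tcp_rot: [-0.002, 0.65, 0.76, -0.001]
ft_force: [0.3, 0.8, -1.0]
grip_width: 0.502
```

Call:
servo_tool(steps=[{"jaw": -1, "linear": [0, 40, 0], "angular": [0, 0, 0]}, {"jaw": -1, "linear": [0, 40, 0], "angular": [0, 0, 0]}, {"jaw": -1, "linear": [0, 40, 0], "angular": [0, 0, 0]}, {"jaw": -1, "linear": [0, 40, 0], "angular": [0, 0, 0]}, {"jaw": -1, "linear": [0, 40, 0], "angular": [0, 0, 0]}])

```text
time: 7.33
tcp_pos: [0.4388, 0.2342, 0.1881]
tcp_rot: [-0.001, 0.65, 0.76, -0.002]
ft_force: [1.3, -0.2, -0.2]
grip_width: 0.502
```

Call:
servo_tool(steps=[{"jaw": -1, "linear": [0, 20, 0], "angular": [0, 0, 0]}, {"jaw": -1, "linear": [0, 0, 0], "angular": [0, 0, 0]}, {"jaw": -1, "linear": [0, 0, 0], "angular": [0, 0, 0]}, {"jaw": -1, "linear": [0, 0, 0], "angular": [0, 0, 0]}])

```text
time: 7.67
tcp_pos: [0.4397, 0.2518, 0.1887]
tcp_rot: [-0.001, 0.65, 0.76, -0.002]
ft_force: [-0.4, -0.3, -1.3]
grip_width: 0.497
```

```bash
python3 - <<'E'
from h import *
s=env.sense(); print(s["time"],s["tcp_pos"],s["grip_width"],s["ft_force"],s["joint_vel"].round(3))
m=env.camera_model("wrist"); im=env.get_image("wrist"); np.savez("w5.npz",**m)
cv2.imwrite("pics/w5.png",im)
for x,y in[[0.436, 0.3547], [0.4466, 0.2896]]: print(proj(m,[x,y,.098]),proj(m,[x,y,.018]))
E
```

```text
7.6667 [0.43965753 0.25176948 0.18874415] 0.4971065857023217 [-0.3784824  -0.25714734 -1.34534323] [-0.023 -0.019 -0.002  0.001  0.002  0.001]
[ 75.55108302 292.43562958] [ 86.59332988 288.26381501]
[166.05341841 291.69270716] [155.62326173 287.90314973]
```

View pics/w5.png

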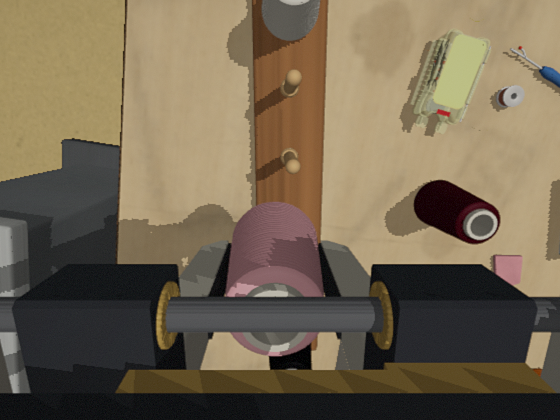

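```bash
python3 - <<'E'
from h import *
m=np.load("w5.npz"); x,y,z=.4397,.2518,.1887-.0256
for dx,dy in((0,0),(0,.003),(-.001,.003)):
    print(dx,dy,cv2.boundingRect(hull(m,x+dx,y+dy,z)))
E
```

```text
0 0 (223, 197, 105, 166)
0 0.003 (224, 192, 105, 164)
-0.001 0.003 (222, 192, 105, 164)
```

Call:
servo_tool(steps=[{"jaw": -1, "linear": [-1, 35, 0], "angular": [0, 0, 0]}, {"jaw": -1, "linear": [-1, 38, 0], "angular": [0, 0, 0]}, {"jaw": -1, "linear": [-1, 30, 0], "angular": [0, 0, 0]}, {"jaw": -1, "linear": [0, 0, -20], "angular": [0, 0, 0]}, {"jaw": -1, "linear": [0, 0, -25], "angular": [0, 0, 0]}])

```text
time: 8.13
tcp_pos: [0.4394, 0.3569, 0.1474]
tcp_rot: [0.001, 0.65, 0.76, 0.002]
ft_force: [-0.2, 0.1, -1.2]
grip_width: 0.498
```

Call:
servo_tool(steps=[{"jaw": -1, "linear": [0, 0, 0], "angular": [0, 0, 0]}, {"jaw": -1, "linear": [0, 0, 0], "angular": [0, 0, 0]}, {"jaw": -1, "linear": [0, 0, 0], "angular": [0, 0, 0]}])

```text
time: 8.38
tcp_pos: [0.4382, 0.3548, 0.1465]
tcp_rot: [0.0, 0.65, 0.76, 0.0]
ft_force: [0.9, 0.1, -0.8]
grip_width: 0.5
```

```bash
python3 - <<'E'
from h import *
s=env.sense(); print(s["time"],s["tcp_pos"],s["grip_width"],s["ft_force"],s["joint_vel"].round(3))
a=env.get_image("scene")[190:320,150:330]; b=env.get_image("side")[130:230,300:430]
cv2.imwrite("pics/p1.png",np.hstack([cv2.resize(a,(540,390)),cv2.resize(b,(260,390))]))
E
```

```text
8.3833 [0.43823027 0.35479523 0.14652543] 0.500255297050706 [ 0.88859355  0.10313226 -0.76565821] [ 0.003 -0.016 -0.023  0.001 -0.004  0.001]
```

View pics/p1.png

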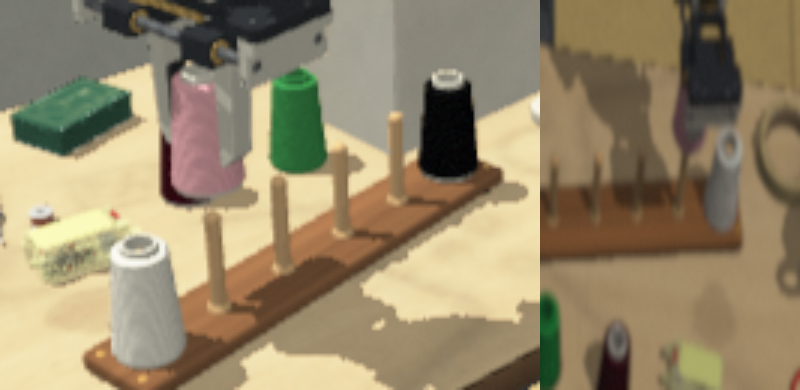

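Call:
servo_tool(steps=[{"jaw": -1, "linear": [-1.5, 0, -20], "angular": [0, 0, 0]}, {"jaw": -1, "linear": [0, 0, -25], "angular": [0, 0, 0]}, {"jaw": -1, "linear": [0, 0, -15], "angular": [0, 0, 0]}, {"jaw": -1, "linear": [0, 0, 0], "angular": [0, 0, 0]}, {"jaw": -1, "linear": [0, 0, 0], "angular": [0, 0, 0]}])

```text
time: 8.9
tcp_pos: [0.4362, 0.3554, 0.0862]
tcp_rot: [-0.0, 0.65, 0.76, -0.0]
ft_force: [-0.4, 0.3, -0.7]
grip_width: 0.496
```

Call:
servo_tool(steps=[{"jaw": -1, "linear": [0, 0, -10], "angular": [0, 0, 0]}, {"jaw": -1, "linear": [0, 0, -10], "angular": [0, 0, 0]}, {"jaw": -1, "linear": [0, 0, -10], "angular": [0, 0, 0]}, {"jaw": -1, "linear": [0, 0, -8], "angular": [0, 0, 0]}, {"jaw": -1, "linear": [0, 0, 0], "angular": [0, 0, 0]}])

```text
time: 9.32
tcp_pos: [0.4347, 0.3547, 0.0451]
tcp_rot: [-0.0, 0.65, 0.76, -0.002]
ft_force: [-0.7, 0.1, -1.4]
grip_width: 0.5
```

Call:
servo_tool(steps=[{"jaw": -1, "linear": [0, 0, -2], "angular": [0, 0, 0]}, {"jaw": -1, "linear": [0, 0, -2], "angular": [0, 0, 0]}, {"jaw": -1, "linear": [0, 0, 0], "angular": [0, 0, 0]}])

```text
time: 9.57
tcp_pos: [0.4363, 0.3559, 0.0438]
tcp_rot: [0.0, 0.65, 0.76, 0.0]
ft_force: [0.6, 0.2, -0.5]
grip_width: 0.5
```

Call:
servo_tool(steps=[{"jaw": 0.5, "linear": [0, 0, 0], "angular": [0, 0, 0]}, {"jaw": 0.5, "linear": [0, 0, 0], "angular": [0, 0, 0]}, {"jaw": 0.5, "linear": [0, 0, 0], "angular": [0, 0, 0]}, {"jaw": 0.5, "linear": [0, 0, 0], "angular": [0, 0, 0]}, {"jaw": 0.5, "linear": [0, 0, 0], "angular": [0, 0, 0]}])

```text
time: 9.98
tcp_pos: [0.4362, 0.3558, 0.0439]
tcp_rot: [0.0, 0.65, 0.76, 0.0]
ft_force: [0.1, -0.2, -0.1]
grip_width: 0.745
```

Call:
servo_tool(steps=[{"jaw": 0.5, "linear": [0, 0, 20], "angular": [0, 0, 0]}, {"jaw": 0.5, "linear": [0, 0, 30], "angular": [0, 0, 0]}, {"jaw": 0.5, "linear": [0, 0, 40], "angular": [0, 0, 0]}, {"jaw": 0.5, "linear": [0, 0, 40], "angular": [0, 0, 0]}, {"jaw": 0.5, "linear": [10, -20, 16], "angular": [0, 0, 0]}])

```text
time: 10.4
tcp_pos: [0.447, 0.3392, 0.1963]
tcp_rot: [0.0, 0.649, 0.761, 0.004]
ft_force: [1.4, 0.5, 0.7]
grip_width: 0.752
```

Call:
servo_tool(steps=[{"jaw": 0.5, "linear": [40, -20, 0], "angular": [0, 0, 0]}, {"jaw": 0.5, "linear": [40, -15, 0], "angular": [0, 0, 0]}, {"jaw": 0.5, "linear": [40, -15, 0], "angular": [0, 0, 0]}, {"jaw": 0.5, "linear": [40, -15, 0], "angular": [0, 0, 0]}, {"jaw": 0.5, "linear": [9, -5, 0], "angular": [0, 0, 0]}])

```text
time: 10.82
tcp_pos: [0.6138, 0.2648, 0.1885]
tcp_rot: [0.001, 0.651, 0.759, -0.0]
ft_force: [1.7, 0.2, 0.2]
grip_width: 0.75
```

Call:
servo_tool(steps=[{"jaw": 0.5, "linear": [0, 0, 0], "angular": [0, 0, 0]}, {"jaw": 0.5, "linear": [0, 0, 0], "angular": [0, 0, 0]}, {"jaw": 0.5, "linear": [0, 0, 0], "angular": [0, 0, 0]}])

```text
time: 11.07
tcp_pos: [0.6084, 0.269, 0.1896]
tcp_rot: [-0.0, 0.649, 0.76, -0.0]
ft_force: [-1.0, 0.6, -0.1]
grip_width: 0.751
```

```bash
cat >> h.py <<'E'
def look(name,p,z=0,box=None):
    s=env.sense(); print(s["time"],s["tcp_pos"].round(4),s["grip_width"].round(3),s["ft_force"].round(1),abs(s["joint_vel"]).max().round(3))
    m=env.camera_model("wrist"); im=env.get_image("wrist"); h=hull(m,*p,z); print("model box",cv2.boundingRect(h))
    cv2.polylines(im,[h.astype(int)],True,(0,255,0),1); cv2.imwrite(f"pics/{name}.png",im)
E
python3 - <<'E'
from h import *
look("w6",(.615,.265))
a=env.get_image("scene")[190:320,150:330]; cv2.imwrite("pics/p2.png",cv2.resize(a,None,fx=3,fy=3))
E
```

```text
Traceback (most recent call last):
  File "h.py", line 21, in look
    s=env.sense(); print(s["time"],s["tcp_pos"].round(4),s["grip_width"].round(3),s["ft_force"].round(1),abs(s["joint_vel"]).max().round(3))
                                                         ^^^^^^^^^^^^^^^^^^^^^
AttributeError: 'float' object has no attribute 'round'
```

```bash
sed -i 's/s\["grip_width"\].round(3)/round(s["grip_width"],3)/' h.py
python3 - <<'E'
from h import *
look("w6",(.615,.265))
a=env.get_image("scene")[190:320,150:330]; cv2.imwrite("pics/p2.png",cv2.resize(a,None,fx=3,fy=3))
E
```

```text
11.0667 [0.6084 0.269  0.1896] 0.751 [-1.   0.6 -0.1] 0.016
model box (256, 168, 49, 66)
```

View pics/w6.png

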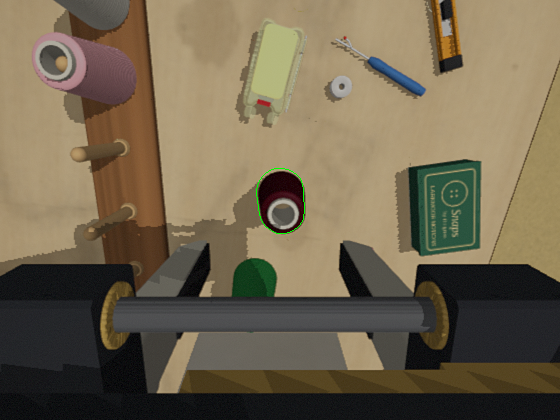

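View pics/p2.png

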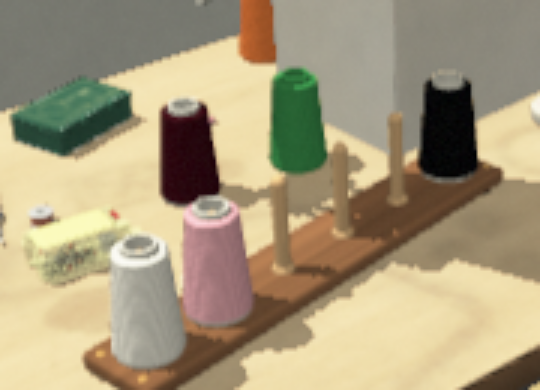

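Call:
servo_tool(steps=[{"jaw": 0.5, "linear": [6, -4, -20], "angular": [0, 0, 0]}, {"jaw": 0.5, "linear": [0, 0, -38], "angular": [0, 0, 0]}, {"jaw": 0.5, "linear": [0, 0, -38], "angular": [0, 0, 0]}, {"jaw": 0.5, "linear": [0, 0, -38], "angular": [0, 0, 0]}, {"jaw": 0.5, "linear": [0, 0, -30], "angular": [0, 0, 0]}])

```text
time: 11.58
tcp_pos: [0.6132, 0.2649, 0.0232]
tcp_rot: [-0.0, 0.649, 0.761, -0.001]
ft_force: [-0.9, -0.3, -0.4]
grip_width: 0.754
```

Call:
servo_tool(steps=[{"jaw": 0.5, "linear": [0, 0, 0], "angular": [0, 0, 0]}, {"jaw": 0.5, "linear": [0, 0, 0], "angular": [0, 0, 0]}, {"jaw": 0.5, "linear": [0, 0, 0], "angular": [0, 0, 0]}])

```text
time: 11.83
tcp_pos: [0.6164, 0.2653, 0.0284]
tcp_rot: [0.001, 0.649, 0.76, 0.001]
ft_force: [-0.8, -0.1, 0.7]
grip_width: 0.748
```

```bash
python3 - <<'E'
from h import *
look("w7",(.615,.265))
E
```

```text
11.8333 [0.6164 0.2653 0.0284] 0.748 [-0.8 -0.1  0.7] 0.031
model box (221, 196, 102, 162)
```

View pics/w7.png

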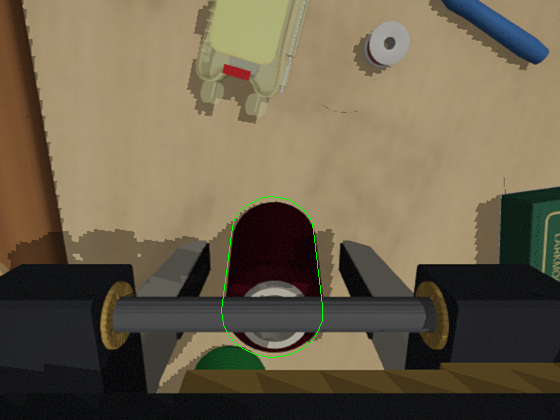

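Call:
servo_tool(steps=[{"jaw": -1, "linear": [0, 0, 0], "angular": [0, 0, 0]}, {"jaw": -1, "linear": [0, 0, 0], "angular": [0, 0, 0]}, {"jaw": -1, "linear": [0, 0, 0], "angular": [0, 0, 0]}, {"jaw": -1, "linear": [0, 0, 0], "angular": [0, 0, 0]}, {"jaw": -1, "linear": [0, 0, 0], "angular": [0, 0, 0]}])

```text
time: 12.3
tcp_pos: [0.6163, 0.2644, 0.0268]
tcp_rot: [0.0, 0.65, 0.76, 0.001]
ft_force: [0.2, -0.7, 4.4]
grip_width: 0.499
```

Call:
servo_tool(steps=[{"jaw": -1, "linear": [0, 0, 0], "angular": [0, 0, 0]}, {"jaw": -1, "linear": [0, 0, 10], "angular": [0, 0, 0]}, {"jaw": -1, "linear": [0, 0, 30], "angular": [0, 0, 0]}, {"jaw": -1, "linear": [0, 0, 40], "angular": [0, 0, 0]}, {"jaw": -1, "linear": [0, 0, 40], "angular": [0, 0, 0]}])

```text
time: 12.72
tcp_pos: [0.6137, 0.2636, 0.1453]
tcp_rot: [-0.001, 0.65, 0.76, -0.002]
ft_force: [0.3, 0.1, -0.5]
grip_width: 0.495
```

Call:
servo_tool(steps=[{"jaw": -1, "linear": [-20, -10, 40], "angular": [0, 0, 0]}, {"jaw": -1, "linear": [-36, -24, 0], "angular": [0, 0, 0]}, {"jaw": -1, "linear": [-36, -26, 0], "angular": [0, 0, 0]}, {"jaw": -1, "linear": [-36, -26, 0], "angular": [0, 0, 0]}, {"jaw": -1, "linear": [-20, -20, 0], "angular": [0, 0, 0]}])

```text
time: 13.13
tcp_pos: [0.4719, 0.162, 0.1818]
tcp_rot: [-0.0, 0.65, 0.76, -0.001]
ft_force: [0.4, -0.5, -0.7]
grip_width: 0.494
```

Call:
servo_tool(steps=[{"jaw": -1, "linear": [0, 0, 0], "angular": [0, 0, 0]}, {"jaw": -1, "linear": [0, 0, 0], "angular": [0, 0, 0]}, {"jaw": -1, "linear": [0, 0, 0], "angular": [0, 0, 0]}])

```text
time: 13.38
tcp_pos: [0.4755, 0.1633, 0.1827]
tcp_rot: [0.0, 0.65, 0.76, 0.001]
ft_force: [0.2, 1.5, -0.8]
grip_width: 0.499
```

```bash
python3 - <<'E'
from h import *
s=env.sense(); x,y,z=s["tcp_pos"]
look("w8",(x,y),z-.028)
E
```

```text
13.3833 [0.4755 0.1633 0.1827] 0.499 [ 0.2  1.5 -0.8] 0.032
model box (225, 196, 102, 162)
```

View pics/w8.png

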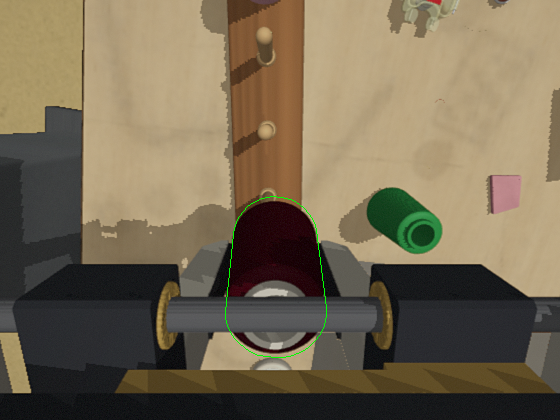

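Call:
servo_tool(steps=[{"jaw": -1, "linear": [-7, -4, 0], "angular": [0, 0, 0]}, {"jaw": -1, "linear": [0, 0, -20], "angular": [0, 0, 0]}, {"jaw": -1, "linear": [0, 0, -20], "angular": [0, 0, 0]}, {"jaw": -1, "linear": [0, 0, 0], "angular": [0, 0, 0]}, {"jaw": -1, "linear": [0, 0, 0], "angular": [0, 0, 0]}])

```text
time: 13.85
tcp_pos: [0.467, 0.1592, 0.1409]
tcp_rot: [-0.001, 0.65, 0.76, -0.001]
ft_force: [0.4, -0.2, -0.9]
grip_width: 0.498
```

Call:
servo_tool(steps=[{"jaw": -1, "linear": [0.5, 0, -15], "angular": [0, 0, 0]}, {"jaw": -1, "linear": [0, 0, -20], "angular": [0, 0, 0]}, {"jaw": -1, "linear": [0, 0, -20], "angular": [0, 0, 0]}, {"jaw": -1, "linear": [0, 0, 0], "angular": [0, 0, 0]}, {"jaw": -1, "linear": [0, 0, 0], "angular": [0, 0, 0]}])

```text
time: 14.27
tcp_pos: [0.4683, 0.1592, 0.0874]
tcp_rot: [-0.0, 0.65, 0.76, -0.001]
ft_force: [0.1, -0.4, 0.3]
grip_width: 0.497
```

Call:
servo_tool(steps=[{"jaw": -1, "linear": [0, 0, -12], "angular": [0, 0, 0]}, {"jaw": -1, "linear": [0, 0, -12], "angular": [0, 0, 0]}, {"jaw": -1, "linear": [0, 0, -10], "angular": [0, 0, 0]}, {"jaw": -1, "linear": [0, 0, -4], "angular": [0, 0, 0]}, {"jaw": -1, "linear": [0, 0, 0], "angular": [0, 0, 0]}])

```text
time: 14.68
tcp_pos: [0.4673, 0.1589, 0.0473]
tcp_rot: [-0.001, 0.65, 0.76, -0.001]
ft_force: [-0.8, -0.1, -0.6]
grip_width: 0.497
```

Call:
servo_tool(steps=[{"jaw": -1, "linear": [0, 0, -1.5], "angular": [0, 0, 0]}, {"jaw": -1, "linear": [0, 0, 0], "angular": [0, 0, 0]}, {"jaw": -1, "linear": [0, 0, 0], "angular": [0, 0, 0]}])

```text
time: 14.93
tcp_pos: [0.4689, 0.1593, 0.0479]
tcp_rot: [0.0, 0.65, 0.76, 0.0]
ft_force: [-0.3, -0.4, 0.2]
grip_width: 0.492
```

Call:
servo_tool(steps=[{"jaw": -1, "linear": [0, 0, -2.5], "angular": [0, 0, 0]}, {"jaw": 0.5, "linear": [0, 0, 0], "angular": [0, 0, 0]}, {"jaw": 0.5, "linear": [0, 0, 0], "angular": [0, 0, 0]}, {"jaw": 0.5, "linear": [0, 0, 0], "angular": [0, 0, 0]}, {"jaw": 0.5, "linear": [0, 0, 0], "angular": [0, 0, 0]}])

```text
time: 15.35
tcp_pos: [0.4687, 0.1592, 0.0452]
tcp_rot: [0.0, 0.65, 0.76, 0.0]
ft_force: [0.2, 0.2, 0.4]
grip_width: 0.724
```

Call:
servo_tool(steps=[{"jaw": 0.5, "linear": [0, 0, 15], "angular": [0, 0, 0]}, {"jaw": 0.5, "linear": [0, 0, 30], "angular": [0, 0, 0]}, {"jaw": 0.5, "linear": [0, 0, 40], "angular": [0, 0, 0]}, {"jaw": 0.5, "linear": [0, 0, 40], "angular": [0, 0, 0]}, {"jaw": 0.5, "linear": [-10, -20, 20], "angular": [0, 0, 0]}])

```text
time: 15.77
tcp_pos: [0.4612, 0.1413, 0.1957]
tcp_rot: [0.002, 0.649, 0.761, 0.003]
ft_force: [0.5, 0.0, 0.4]
grip_width: 0.747
```

Call:
servo_tool(steps=[{"jaw": 0.5, "linear": [-10, -40, 0], "angular": [0, 0, 0]}, {"jaw": 0.5, "linear": [-8, -40, 0], "angular": [0, 0, 0]}, {"jaw": 0.5, "linear": [0, -40, 0], "angular": [0, 0, 0]}, {"jaw": 0.5, "linear": [0, -40, 0], "angular": [0, 0, 0]}, {"jaw": 0.5, "linear": [0, -40, 0], "angular": [0, 0, 0]}])

```text
time: 16.18
tcp_pos: [0.4402, -0.0625, 0.1906]
tcp_rot: [0.001, 0.65, 0.76, 0.0]
ft_force: [1.1, -0.5, 0.4]
grip_width: 0.747
```

Call:
servo_tool(steps=[{"jaw": 0.5, "linear": [0, -40, 0], "angular": [0, 0, 0]}, {"jaw": 0.5, "linear": [10, -40, 0], "angular": [0, 0, 0]}, {"jaw": 0.5, "linear": [30, -40, 0], "angular": [0, 0, 0]}, {"jaw": 0.5, "linear": [35, -40, 0], "angular": [0, 0, 0]}, {"jaw": 0.5, "linear": [18, -18, 0], "angular": [0, 0, 0]}])

```text
time: 16.6
tcp_pos: [0.5222, -0.2273, 0.1901]
tcp_rot: [0.001, 0.651, 0.759, -0.0]
ft_force: [0.2, -0.6, -0.1]
grip_width: 0.75
```

Call:
servo_tool(steps=[{"jaw": 0.5, "linear": [0, 0, 0], "angular": [0, 0, 0]}, {"jaw": 0.5, "linear": [0, 0, 0], "angular": [0, 0, 0]}, {"jaw": 0.5, "linear": [0, 0, 0], "angular": [0, 0, 0]}, {"jaw": 0.5, "linear": [0, 0, 0], "angular": [0, 0, 0]}])

```text
time: 16.93
tcp_pos: [0.5205, -0.2226, 0.1901]
tcp_rot: [-0.0, 0.649, 0.76, 0.0]
ft_force: [-0.8, -0.3, 0.0]
grip_width: 0.753
```

```bash
python3 - <<'E'
from h import *
look("w9",(.535,-.241))
a=env.get_image("scene")[190:320,150:330]; cv2.imwrite("pics/p3.png",cv2.resize(a,None,fx=3,fy=3))
E
```

```text
16.9333 [ 0.5205 -0.2226  0.1901] 0.753 [-0.8 -0.3  0. ] 0.012
model box (261, 182, 50, 69)
```

View pics/w9.png

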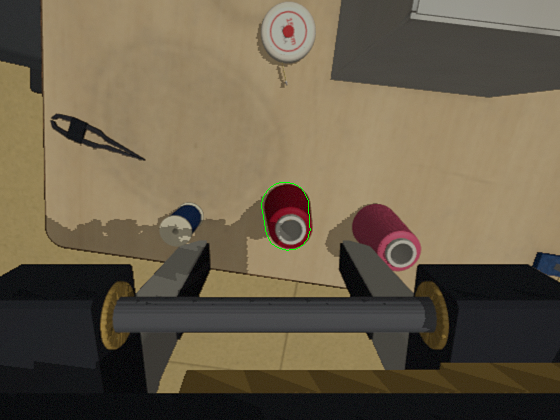

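View pics/p3.png

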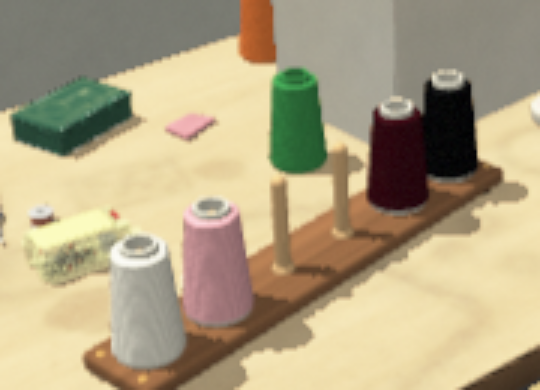

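Call:
servo_tool(steps=[{"jaw": 0.5, "linear": [15, -18, -20], "angular": [0, 0, 0]}, {"jaw": 0.5, "linear": [0, 0, -38], "angular": [0, 0, 0]}, {"jaw": 0.5, "linear": [0, 0, -38], "angular": [0, 0, 0]}, {"jaw": 0.5, "linear": [0, 0, -38], "angular": [0, 0, 0]}, {"jaw": 0.5, "linear": [0, 0, -30], "angular": [0, 0, 0]}])

```text
time: 17.45
tcp_pos: [0.5348, -0.2402, 0.0237]
tcp_rot: [-0.001, 0.649, 0.76, -0.0]
ft_force: [0.5, -0.2, -0.2]
grip_width: 0.753
```

Call:
servo_tool(steps=[{"jaw": 0.5, "linear": [0, 0, 0], "angular": [0, 0, 0]}, {"jaw": 0.5, "linear": [0, 0, 0], "angular": [0, 0, 0]}, {"jaw": 0.5, "linear": [0, 0, 0], "angular": [0, 0, 0]}])

```text
time: 17.7
tcp_pos: [0.5373, -0.2419, 0.0285]
tcp_rot: [0.001, 0.65, 0.76, 0.0]
ft_force: [0.5, -0.1, 1.1]
grip_width: 0.752
```

```bash
python3 - <<'E'
from h import *
look("w10",(.536,-.2405))
E
```

```text
17.7 [ 0.5373 -0.2419  0.0285] 0.752 [ 0.5 -0.1  1.1] 0.028
model box (222, 194, 103, 160)
```

View pics/w10.png

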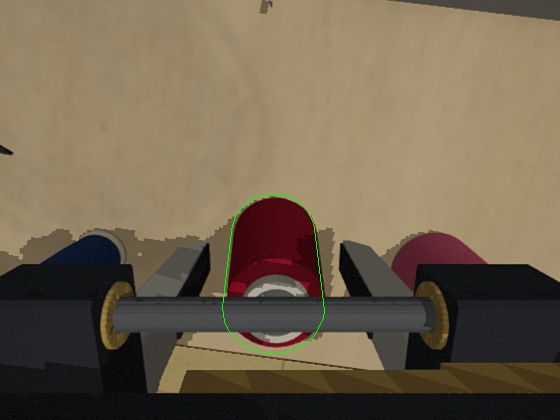

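Call:
servo_tool(steps=[{"jaw": -1, "linear": [0, 1, 0], "angular": [0, 0, 0]}, {"jaw": -1, "linear": [0, 0, 0], "angular": [0, 0, 0]}, {"jaw": -1, "linear": [0, 0, 0], "angular": [0, 0, 0]}, {"jaw": -1, "linear": [0, 0, 0], "angular": [0, 0, 0]}, {"jaw": -1, "linear": [0, 0, 0], "angular": [0, 0, 0]}])

```text
time: 18.17
tcp_pos: [0.5368, -0.2409, 0.0271]
tcp_rot: [0.001, 0.65, 0.76, 0.0]
ft_force: [-0.1, -0.2, 5.1]
grip_width: 0.493
```

Call:
servo_tool(steps=[{"jaw": -1, "linear": [0, 0, 0], "angular": [0, 0, 0]}, {"jaw": -1, "linear": [0, 0, 10], "angular": [0, 0, 0]}, {"jaw": -1, "linear": [0, 0, 30], "angular": [0, 0, 0]}, {"jaw": -1, "linear": [0, 0, 40], "angular": [0, 0, 0]}, {"jaw": -1, "linear": [0, 0, 40], "angular": [0, 0, 0]}])

```text
time: 18.58
tcp_pos: [0.5344, -0.2397, 0.1461]
tcp_rot: [-0.002, 0.65, 0.76, -0.0]
ft_force: [1.3, -0.1, -0.1]
grip_width: 0.498
```

Call:
servo_tool(steps=[{"jaw": -1, "linear": [-20, 20, 40], "angular": [0, 0, 0]}, {"jaw": -1, "linear": [-30, 36, 0], "angular": [0, 0, 0]}, {"jaw": -1, "linear": [-30, 40, 0], "angular": [0, 0, 0]}, {"jaw": -1, "linear": [-10, 40, 0], "angular": [0, 0, 0]}, {"jaw": -1, "linear": [0, 40, 0], "angular": [0, 0, 0]}])

```text
time: 19.0
tcp_pos: [0.4549, -0.0773, 0.1803]
tcp_rot: [-0.0, 0.651, 0.759, -0.0]
ft_force: [0.5, 0.8, -1.1]
grip_width: 0.498
```

Call:
servo_tool(steps=[{"jaw": -1, "linear": [0, 40, 0], "angular": [0, 0, 0]}, {"jaw": -1, "linear": [0, 40, 0], "angular": [0, 0, 0]}, {"jaw": -1, "linear": [0, 40, 0], "angular": [0, 0, 0]}, {"jaw": -1, "linear": [0, 40, 0], "angular": [0, 0, 0]}, {"jaw": -1, "linear": [0, 40, 0], "angular": [0, 0, 0]}])

```text
time: 19.42
tcp_pos: [0.4566, 0.1236, 0.1805]
tcp_rot: [0.0, 0.65, 0.76, 0.0]
ft_force: [0.8, 0.1, 0.5]
grip_width: 0.495
```

Call:
servo_tool(steps=[{"jaw": -1, "linear": [0, 40, 0], "angular": [0, 0, 0]}, {"jaw": -1, "linear": [8, 35, 0], "angular": [0, 0, 0]}, {"jaw": -1, "linear": [0, 15, 0], "angular": [0, 0, 0]}, {"jaw": -1, "linear": [0, 0, 0], "angular": [0, 0, 0]}, {"jaw": -1, "linear": [0, 0, 0], "angular": [0, 0, 0]}])

```text
time: 19.83
tcp_pos: [0.4648, 0.2123, 0.18]
tcp_rot: [-0.0, 0.649, 0.761, -0.001]
ft_force: [-0.0, -0.9, -0.7]
grip_width: 0.495
```

Call:
servo_tool(steps=[{"jaw": -1, "linear": [0, 0, 0], "angular": [0, 0, 0]}, {"jaw": -1, "linear": [0, 0, 0], "angular": [0, 0, 0]}])

```text
time: 20.0
tcp_pos: [0.4653, 0.2107, 0.18]
tcp_rot: [0.0, 0.65, 0.76, -0.0]
ft_force: [0.1, -0.1, -0.1]
grip_width: 0.495
```

```bash
python3 - <<'E'
from h import *
s=env.sense(); x,y,z=s["tcp_pos"]
look("w11",(x,y),z-.027)
m=env.camera_model("wrist"); print(proj(m,[.447,.2896,.098]),proj(m,[.447,.2896,.018]))
E
```

```text
20.0 [0.4653 0.2107 0.18  ] 0.495 [ 0.1 -0.1 -0.1] 0.007
model box (224, 197, 103, 163)
[105.88625993 266.73415772] [109.67143457 268.57529051]
```

View pics/w11.png

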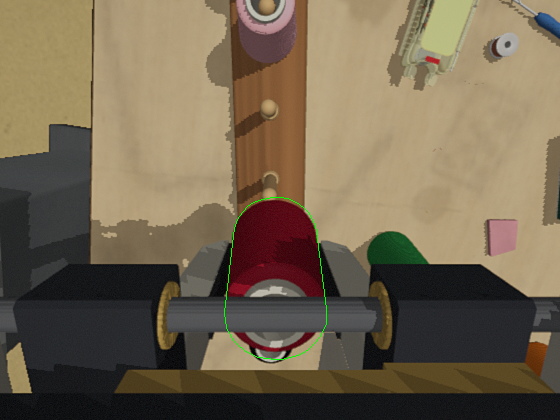

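Call:
servo_tool(steps=[{"jaw": -1, "linear": [-7, 13.5, 0], "angular": [0, 0, 0]}, {"jaw": -1, "linear": [0, 0, -20], "angular": [0, 0, 0]}, {"jaw": -1, "linear": [0, 0, -18], "angular": [0, 0, 0]}, {"jaw": -1, "linear": [0, 0, 0], "angular": [0, 0, 0]}, {"jaw": -1, "linear": [0, 0, 0], "angular": [0, 0, 0]}])

```text
time: 20.47
tcp_pos: [0.4575, 0.2242, 0.1413]
tcp_rot: [-0.001, 0.65, 0.76, -0.001]
ft_force: [0.3, 0.5, -0.1]
grip_width: 0.495
```

Call:
servo_tool(steps=[{"jaw": -1, "linear": [0, 0, -15], "angular": [0, 0, 0]}, {"jaw": -1, "linear": [0, 0, -20], "angular": [0, 0, 0]}, {"jaw": -1, "linear": [0, 0, -20], "angular": [0, 0, 0]}, {"jaw": -1, "linear": [0, 0, 0], "angular": [0, 0, 0]}, {"jaw": -1, "linear": [0, 0, 0], "angular": [0, 0, 0]}])

```text
time: 20.88
tcp_pos: [0.4581, 0.2248, 0.0874]
tcp_rot: [-0.0, 0.65, 0.76, -0.001]
ft_force: [0.4, -0.2, -0.3]
grip_width: 0.496
```

Call:
servo_tool(steps=[{"jaw": -1, "linear": [0, 0, -12], "angular": [0, 0, 0]}, {"jaw": -1, "linear": [0, 0, -12], "angular": [0, 0, 0]}, {"jaw": -1, "linear": [0, 0, -10], "angular": [0, 0, 0]}, {"jaw": -1, "linear": [0, 0, -4], "angular": [0, 0, 0]}, {"jaw": -1, "linear": [0, 0, 0], "angular": [0, 0, 0]}])

```text
time: 21.3
tcp_pos: [0.457, 0.2249, 0.0473]
tcp_rot: [-0.001, 0.65, 0.76, -0.001]
ft_force: [-0.5, 0.4, -0.7]
grip_width: 0.496
```

Call:
servo_tool(steps=[{"jaw": -1, "linear": [0, 0, -2.5], "angular": [0, 0, 0]}, {"jaw": -1, "linear": [0, 0, 0], "angular": [0, 0, 0]}, {"jaw": -1, "linear": [0, 0, 0], "angular": [0, 0, 0]}])

```text
time: 21.55
tcp_pos: [0.4585, 0.2255, 0.0468]
tcp_rot: [0.0, 0.65, 0.76, 0.0]
ft_force: [0.0, -0.4, -1.4]
grip_width: 0.498
```

Call:
servo_tool(steps=[{"jaw": -1, "linear": [0, 0, -1.5], "angular": [0, 0, 0]}, {"jaw": 0.5, "linear": [0, 0, 0], "angular": [0, 0, 0]}, {"jaw": 0.5, "linear": [0, 0, 0], "angular": [0, 0, 0]}, {"jaw": 0.5, "linear": [0, 0, 0], "angular": [0, 0, 0]}, {"jaw": 0.5, "linear": [0, 0, 0], "angular": [0, 0, 0]}])

```text
time: 21.97
tcp_pos: [0.4584, 0.2254, 0.0452]
tcp_rot: [0.0, 0.65, 0.76, 0.0]
ft_force: [0.3, 0.2, 0.1]
grip_width: 0.719
```

Call:
servo_tool(steps=[{"jaw": 0.5, "linear": [0, 0, 15], "angular": [0, 0, 0]}, {"jaw": 0.5, "linear": [0, 0, 30], "angular": [0, 0, 0]}, {"jaw": 0.5, "linear": [0, 0, 40], "angular": [0, 0, 0]}, {"jaw": 0.5, "linear": [0, 0, 40], "angular": [0, 0, 0]}, {"jaw": 0.5, "linear": [-5, -20, 20], "angular": [0, 0, 0]}])

```text
time: 22.38
tcp_pos: [0.4555, 0.2078, 0.1957]
tcp_rot: [0.001, 0.649, 0.761, 0.003]
ft_force: [1.9, -0.2, 0.8]
grip_width: 0.748
```

Call:
servo_tool(steps=[{"jaw": 0.5, "linear": [-5, -40, 0], "angular": [0, 0, 0]}, {"jaw": 0.5, "linear": [-5, -40, 0], "angular": [0, 0, 0]}, {"jaw": 0.5, "linear": [0, -40, 0], "angular": [0, 0, 0]}, {"jaw": 0.5, "linear": [0, -40, 0], "angular": [0, 0, 0]}, {"jaw": 0.5, "linear": [0, -40, 0], "angular": [0, 0, 0]}])

```text
time: 22.8
tcp_pos: [0.443, 0.0037, 0.1904]
tcp_rot: [0.0, 0.649, 0.76, 0.0]
ft_force: [1.4, 0.4, -0.1]
grip_width: 0.746
```

Call:
servo_tool(steps=[{"jaw": 0.5, "linear": [0, -40, 0], "angular": [0, 0, 0]}, {"jaw": 0.5, "linear": [0, -40, 0], "angular": [0, 0, 0]}, {"jaw": 0.5, "linear": [0, -40, 0], "angular": [0, 0, 0]}, {"jaw": 0.5, "linear": [0, -40, 0], "angular": [0, 0, 0]}, {"jaw": 0.5, "linear": [0, -40, 0], "angular": [0, 0, 0]}])

```text
time: 23.22
tcp_pos: [0.4429, -0.1967, 0.1904]
tcp_rot: [0.0, 0.65, 0.76, 0.0]
ft_force: [0.8, 0.4, -0.2]
grip_width: 0.752
```

Call:
servo_tool(steps=[{"jaw": 0.5, "linear": [30, -25, 0], "angular": [0, 0, 0]}, {"jaw": 0.5, "linear": [40, -15, 0], "angular": [0, 0, 0]}, {"jaw": 0.5, "linear": [40, 0, 0], "angular": [0, 0, 0]}, {"jaw": 0.5, "linear": [40, 0, 0], "angular": [0, 0, 0]}, {"jaw": 0.5, "linear": [30, 0, 0], "angular": [0, 0, 0]}])

```text
time: 23.63
tcp_pos: [0.6246, -0.2347, 0.1895]
tcp_rot: [0.0, 0.65, 0.76, 0.0]
ft_force: [0.3, -0.8, -0.4]
grip_width: 0.75
```

Call:
servo_tool(steps=[{"jaw": 0.5, "linear": [0, 0, 0], "angular": [0, 0, 0]}, {"jaw": 0.5, "linear": [0, 0, 0], "angular": [0, 0, 0]}, {"jaw": 0.5, "linear": [0, 0, 0], "angular": [0, 0, 0]}, {"jaw": 0.5, "linear": [0, 0, 0], "angular": [0, 0, 0]}])

```text
time: 23.97
tcp_pos: [0.6216, -0.2344, 0.1905]
tcp_rot: [0.0, 0.65, 0.76, -0.0]
ft_force: [-0.8, -0.7, 0.7]
grip_width: 0.749
```

```bash
python3 - <<'E'
from h import *
look("w12",(.634,-.246))
a=env.get_image("scene")[190:320,150:330]; cv2.imwrite("pics/p4.png",cv2.resize(a,None,fx=3,fy=3))
E
```

```text
23.9667 [ 0.6216 -0.2344  0.1905] 0.749 [-0.8 -0.7  0.7] 0.016
model box (260, 175, 50, 68)
```

View pics/w12.png

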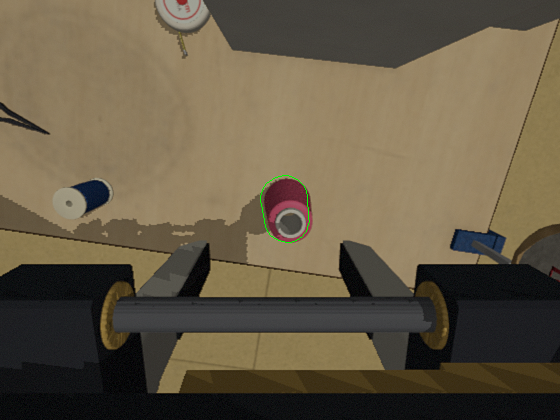

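View pics/p4.png

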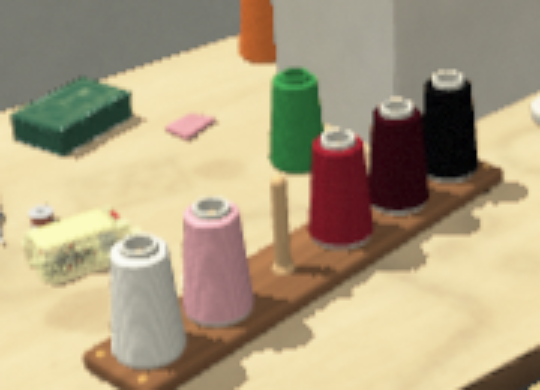

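Rose lies about 1 mm in +x of the model: (0.635, −0.246). All three placed cones look seated.

Call:
servo_tool(steps=[{"jaw": 0.5, "linear": [13, -11, -20], "angular": [0, 0, 0]}, {"jaw": 0.5, "linear": [0, 0, -38], "angular": [0, 0, 0]}, {"jaw": 0.5, "linear": [0, 0, -38], "angular": [0, 0, 0]}, {"jaw": 0.5, "linear": [0, 0, -38], "angular": [0, 0, 0]}, {"jaw": 0.5, "linear": [0, 0, -30], "angular": [0, 0, 0]}])

```text
time: 24.48
tcp_pos: [0.6337, -0.2451, 0.0238]
tcp_rot: [-0.001, 0.65, 0.76, -0.0]
ft_force: [-0.2, 0.2, -0.3]
grip_width: 0.749
```

Call:
servo_tool(steps=[{"jaw": 0.5, "linear": [0, 0, 0], "angular": [0, 0, 0]}, {"jaw": 0.5, "linear": [0, 0, 0], "angular": [0, 0, 0]}, {"jaw": 0.5, "linear": [0, 0, 0], "angular": [0, 0, 0]}])

```text
time: 24.73
tcp_pos: [0.6365, -0.2461, 0.0291]
tcp_rot: [0.002, 0.65, 0.76, 0.0]
ft_force: [0.5, -0.0, 0.6]
grip_width: 0.744
```

```bash
python3 - <<'E'
from h import *
look("w13",(.635,-.246))
E
```

```text
24.7333 [ 0.6365 -0.2461  0.0291] 0.744 [ 0.5 -0.   0.6] 0.028
model box (222, 195, 101, 161)
```

View pics/w13.png

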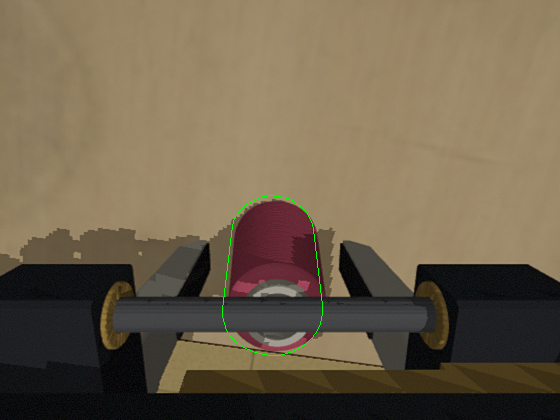

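Call:
servo_tool(steps=[{"jaw": -1, "linear": [0, 0, 0], "angular": [0, 0, 0]}, {"jaw": -1, "linear": [0, 0, 0], "angular": [0, 0, 0]}, {"jaw": -1, "linear": [0, 0, 0], "angular": [0, 0, 0]}, {"jaw": -1, "linear": [0, 0, 0], "angular": [0, 0, 0]}, {"jaw": -1, "linear": [0, 0, 0], "angular": [0, 0, 0]}])

```text
time: 25.2
tcp_pos: [0.6361, -0.2455, 0.0271]
tcp_rot: [0.001, 0.65, 0.76, 0.0]
ft_force: [-0.4, 0.8, 3.7]
grip_width: 0.491
```

Call:
servo_tool(steps=[{"jaw": -1, "linear": [0, 0, 0], "angular": [0, 0, 0]}, {"jaw": -1, "linear": [0, 0, 10], "angular": [0, 0, 0]}, {"jaw": -1, "linear": [0, 0, 30], "angular": [0, 0, 0]}, {"jaw": -1, "linear": [0, 0, 40], "angular": [0, 0, 0]}, {"jaw": -1, "linear": [0, 0, 40], "angular": [0, 0, 0]}])

```text
time: 25.62
tcp_pos: [0.6336, -0.2445, 0.1456]
tcp_rot: [-0.002, 0.65, 0.76, -0.001]
ft_force: [1.1, -0.7, -1.3]
grip_width: 0.489
```

Call:
servo_tool(steps=[{"jaw": -1, "linear": [-20, 0, 40], "angular": [0, 0, 0]}, {"jaw": -1, "linear": [-40, 0, 0], "angular": [0, 0, 0]}, {"jaw": -1, "linear": [-40, 10, 0], "angular": [0, 0, 0]}, {"jaw": -1, "linear": [-40, 10, 0], "angular": [0, 0, 0]}, {"jaw": -1, "linear": [-40, 20, 0], "angular": [0, 0, 0]}])

```text
time: 26.03
tcp_pos: [0.457, -0.207, 0.1832]
tcp_rot: [-0.0, 0.65, 0.76, -0.0]
ft_force: [-0.0, 0.2, -0.8]
grip_width: 0.491
```

Call:
servo_tool(steps=[{"jaw": -1, "linear": [-10, 40, 0], "angular": [0, 0, 0]}, {"jaw": -1, "linear": [0, 40, 0], "angular": [0, 0, 0]}, {"jaw": -1, "linear": [0, 40, 0], "angular": [0, 0, 0]}, {"jaw": -1, "linear": [0, 40, 0], "angular": [0, 0, 0]}, {"jaw": -1, "linear": [0, 40, 0], "angular": [0, 0, 0]}])

```text
time: 26.45
tcp_pos: [0.4485, -0.0051, 0.1836]
tcp_rot: [0.0, 0.65, 0.76, 0.0]
ft_force: [0.8, 0.1, -0.4]
grip_width: 0.49
```

Call:
servo_tool(steps=[{"jaw": -1, "linear": [0, 40, 0], "angular": [0, 0, 0]}, {"jaw": -1, "linear": [0, 40, 0], "angular": [0, 0, 0]}, {"jaw": -1, "linear": [0, 40, 0], "angular": [0, 0, 0]}, {"jaw": -1, "linear": [0, 40, 0], "angular": [0, 0, 0]}, {"jaw": -1, "linear": [0, 40, 0], "angular": [0, 0, 0]}])

```text
time: 26.87
tcp_pos: [0.4486, 0.1952, 0.1836]
tcp_rot: [0.0, 0.65, 0.76, -0.0]
ft_force: [1.1, -0.9, -1.5]
grip_width: 0.492
```

Call:
servo_tool(steps=[{"jaw": -1, "linear": [0, 40, 0], "angular": [0, 0, 0]}, {"jaw": -1, "linear": [0, 30, 0], "angular": [0, 0, 0]}, {"jaw": -1, "linear": [0, 0, 0], "angular": [0, 0, 0]}, {"jaw": -1, "linear": [0, 0, 0], "angular": [0, 0, 0]}, {"jaw": -1, "linear": [0, 0, 0], "angular": [0, 0, 0]}])

```text
time: 27.28
tcp_pos: [0.449, 0.2629, 0.1831]
tcp_rot: [-0.0, 0.649, 0.76, -0.001]
ft_force: [-0.2, 0.1, -0.7]
grip_width: 0.488
```

```bash
python3 - <<'E'
from h import *
s=env.sense(); x,y,z=s["tcp_pos"]
look("w14",(x,y),z-.028)
E
```

```text
27.2833 [0.449  0.2629 0.1831] 0.488 [-0.2  0.1 -0.7] 0.028
model box (225, 196, 102, 162)
```

View pics/w14.png

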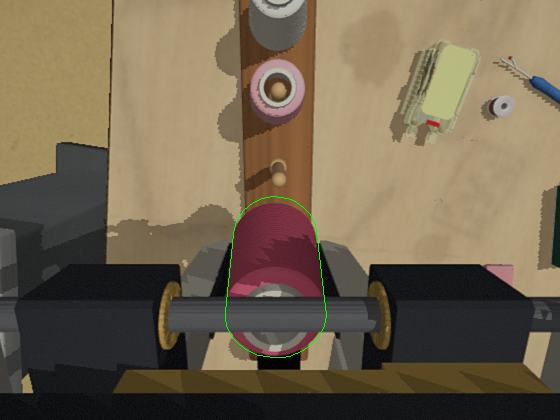

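Call:
servo_tool(steps=[{"jaw": -1, "linear": [-1.5, 26.5, 0], "angular": [0, 0, 0]}, {"jaw": -1, "linear": [0, 0, -20], "angular": [0, 0, 0]}, {"jaw": -1, "linear": [0, 0, -20], "angular": [0, 0, 0]}, {"jaw": -1, "linear": [0, 0, 0], "angular": [0, 0, 0]}, {"jaw": -1, "linear": [0, 0, 0], "angular": [0, 0, 0]}])

```text
time: 27.75
tcp_pos: [0.4472, 0.2881, 0.1424]
tcp_rot: [-0.0, 0.65, 0.76, -0.001]
ft_force: [0.1, -0.3, -0.8]
grip_width: 0.49
```

Call:
servo_tool(steps=[{"jaw": -1, "linear": [0, 1, -15], "angular": [0, 0, 0]}, {"jaw": -1, "linear": [0, 0, -20], "angular": [0, 0, 0]}, {"jaw": -1, "linear": [0, 0, -20], "angular": [0, 0, 0]}, {"jaw": -1, "linear": [0, 0, 0], "angular": [0, 0, 0]}, {"jaw": -1, "linear": [0, 0, 0], "angular": [0, 0, 0]}])

```text
time: 28.17
tcp_pos: [0.4478, 0.2901, 0.0888]
tcp_rot: [-0.0, 0.65, 0.76, -0.001]
ft_force: [0.4, -0.1, -0.7]
grip_width: 0.488
```

Call:
servo_tool(steps=[{"jaw": -1, "linear": [0, 0, -12], "angular": [0, 0, 0]}, {"jaw": -1, "linear": [0, 0, -12], "angular": [0, 0, 0]}, {"jaw": -1, "linear": [0, 0, -10], "angular": [0, 0, 0]}, {"jaw": -1, "linear": [0, 0, -4], "angular": [0, 0, 0]}, {"jaw": -1, "linear": [0, 0, 0], "angular": [0, 0, 0]}])

```text
time: 28.58
tcp_pos: [0.4467, 0.2902, 0.0485]
tcp_rot: [-0.001, 0.65, 0.76, -0.001]
ft_force: [-0.7, -0.1, -0.4]
grip_width: 0.49
```

Call:
servo_tool(steps=[{"jaw": -1, "linear": [0, 0, -3], "angular": [0, 0, 0]}, {"jaw": -1, "linear": [0, 0, 0], "angular": [0, 0, 0]}, {"jaw": -1, "linear": [0, 0, 0], "angular": [0, 0, 0]}])

```text
time: 28.83
tcp_pos: [0.4481, 0.291, 0.0476]
tcp_rot: [0.0, 0.65, 0.76, 0.0]
ft_force: [-0.2, -0.3, -1.0]
grip_width: 0.491
```

Release, retreat up and back toward the robot, then check.

Call:
servo_tool(steps=[{"jaw": -1, "linear": [0, 0, -2], "angular": [0, 0, 0]}, {"jaw": 0.5, "linear": [0, 0, 0], "angular": [0, 0, 0]}, {"jaw": 0.5, "linear": [0, 0, 0], "angular": [0, 0, 0]}, {"jaw": 0.5, "linear": [0, 0, 0], "angular": [0, 0, 0]}, {"jaw": 0.5, "linear": [0, 0, 0], "angular": [0, 0, 0]}])

```text
time: 29.25
tcp_pos: [0.4481, 0.291, 0.0456]
tcp_rot: [0.0, 0.65, 0.76, 0.0]
ft_force: [-0.0, -0.4, 0.5]
grip_width: 0.721
```

Call:
servo_tool(steps=[{"jaw": 0.5, "linear": [0, 0, 15], "angular": [0, 0, 0]}, {"jaw": 0.5, "linear": [0, 0, 30], "angular": [0, 0, 0]}, {"jaw": 0.5, "linear": [0, 0, 40], "angular": [0, 0, 0]}, {"jaw": 0.5, "linear": [0, 0, 40], "angular": [0, 0, 0]}, {"jaw": 0.5, "linear": [0, -20, 40], "angular": [0, 0, 0]}])

```text
time: 29.67
tcp_pos: [0.4476, 0.2739, 0.2099]
tcp_rot: [-0.0, 0.649, 0.761, 0.001]
ft_force: [2.0, -0.4, 0.0]
grip_width: 0.75
```

Call:
servo_tool(steps=[{"jaw": 0.5, "linear": [0, -40, 20], "angular": [0, 0, 0]}, {"jaw": 0.5, "linear": [0, -40, 0], "angular": [0, 0, 0]}, {"jaw": 0.5, "linear": [0, -20, 0], "angular": [0, 0, 0]}, {"jaw": 0.5, "linear": [0, 0, 0], "angular": [0, 0, 0]}, {"jaw": 0.5, "linear": [0, 0, 0], "angular": [0, 0, 0]}])

```text
time: 30.08
tcp_pos: [0.4482, 0.1742, 0.2266]
tcp_rot: [0.0, 0.651, 0.759, 0.001]
ft_force: [0.7, 0.5, 0.5]
grip_width: 0.751
```

```bash
python3 - <<'E'
from h import *
s=env.sense(); print(s["time"],s["tcp_pos"],s["ft_force"])
im={c:env.get_image(c) for c in("scene","side","wrist")}
S=env.camera_model("scene")
a=cv2.resize(im["scene"][190:320,150:350],None,fx=4,fy=4,interpolation=2)
for x,y in[[.4365,.3547],[.447,.2896],[.4575,.2244],[.468,.1593]]:
    cv2.polylines(a,[((hull(S,x,y,.018)-[150,190])*4).astype(int)],True,(0,255,0),1)
cv2.imwrite("pics/f1.png",a)
cv2.imwrite("pics/f2.png",np.hstack([cv2.resize(im[c],(400,300)) for c in("side","wrist")]))
for n in("pin_case","tape_measure","spool_navy"):
    for d in env.spot_point("scene",n)[:1]: print(n,ray(S,np.array(d["location"])*[420,560],0).round(3))
E
```

```text
30.0833 [0.4481866  0.17416982 0.22662876] [0.69162706 0.52815295 0.47961737]
pin_case [0.586 0.372 0.   ]
tape_measure [ 0.497 -0.079  0.   ]
spool_navy [ 0.432 -0.275  0.   ]
```

View pics/f1.png

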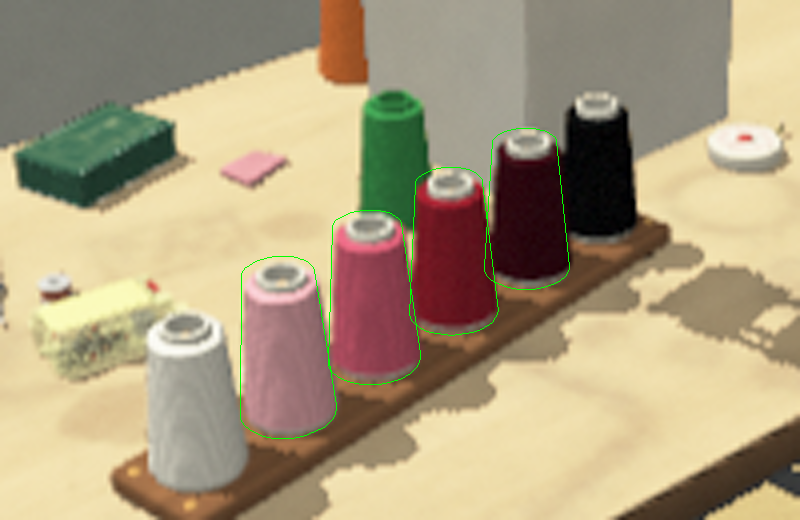

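View pics/f2.png

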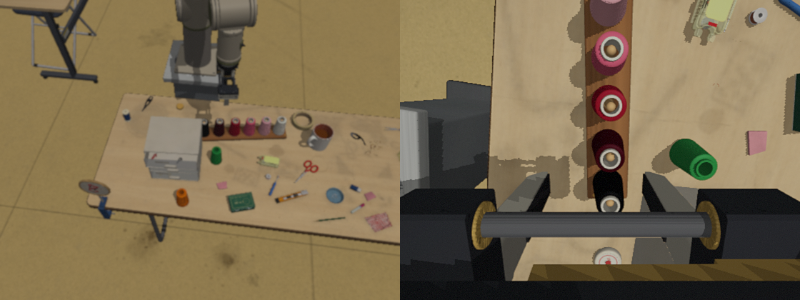

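```bash
python3 -c "
from station import env
print(env.close_job(), env.sense()['time'])"
```

```text
the job is handed in; nothing more can be done
the job is handed in; nothing more can be done
```

All four loose cones are on their pins and I handed the job in at about 30 s. From the white end the row now reads white, pale pink, rose, crimson, burgundy, black.

- **Seating:** in the last scene picture, outlines drawn at the seated height matched all four cones. The wrist view shows a pin tip inside every bore in view, and the gripper is clear of everything.
- **Bystanders:** the final network readings put the pin case and navy spool within about 7 mm of the first ones, which is within its noise. The tape measure's reading moved about 11 mm, but its pixel position did not change (about 336, 227), so I take that as network error too.
- **Forces:** wrist force readings at the ends of moves stayed under 9 N.
- **One correction:** my first grasp of the pale pink cone was about 1 cm off its axis. I saw this in the wrist picture before lifting, opened the gripper, moved over and gripped again.

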